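Load the orbital shaker, clamp the tube racks and reset its stop

TASK

Press the shaker's stop button down so that it latches, then set every narrow tube rack (two or three of them) from the worktop flat on the shaker deck, side by side, each lengthwise across the gap between the two clamp bars, and turn the T-handle clockwise until rising resistance and the compressed springs behind the front bar show that the racks are firmly clamped, but stop well before the springs are solid. Only then turn the stop button's head clockwise so that it comes all the way up again; leave the wider rack where it is.

Things in the scene. Friction and masses are not known exactly. Their poses are not given: they have to be found in the camera images.
- shaker: fixed white shaker, 300 mm (x) by 360 mm (y), turned by its yaw: x runs from its front (T-handle side) to its rear, y along the two clamp bars, z up. Origin on the worktop, 59 mm in front (-x) of the deck point
- deck (a point): point on top of the shaker's deck, 50 mm above the worktop, midway between the open clamp bars; axes as the shaker's. Fixed rear bar: face at x = +79 mm. Bars are 28 mm tall above the deck, 336 mm long; lips 14 mm tall close the ends of the deck at y = -170 and 170 mm. Racks lie with their length along x, centres within y = -138 to 138 mm; three fit at y = -110, 0, 110 mm
- bar_front (a point): middle of the face of the moving front bar, 16 mm above the deck; at deck x = -79 mm when the screw is at 0, and 3 mm nearer the rear bar per rad of the screw (free gap 158 mm less 3 mm per rad)
- t_handle (a point): centre of the bar of the clamp's T-handle, 138 mm above the worktop, on the vertical screw 167 mm in front (-x) of the deck point. Bar 84 mm long (this point's y axis), 14 mm thick (its x), 16 mm high; below it a stem under 22 mm wide, then a gearbox 43 mm below this point. Turns with the handle; about 0.12 N m when running free
- clamp_screw (a joint): turn of the T-handle in rad, grows clockwise seen from above (tightening), 0 to 8.6; starts between 0 and 1.5. It stays where it is left
- clamp_bar (a joint): compression in m of the springs between the carriage and the front bar: 0 while the bar moves freely, grows once the bar presses on racks (6 N per mm, adding 0.018 N m per mm to the T-handle's torque). Firmly clamped from 0.0025 to 0.009, best about 0.005 (above 0.0065 the screw may creep back a little); overtightened above 0.0095, solid at 0.011
- stop_top (a point): centre of the top of the stop button's mushroom head, on a fixed grey box 90 x 90 x 40 mm that stands apart from the shaker. Head 40 mm diameter, 20 mm tall (widest 5 to 16 mm below its top); its top is 86 mm above the worktop when up, 78 mm when pressed; under it a stem 18 mm in diameter and a collar 34 mm in diameter, 8 mm high
- stop_press (a joint): how far the stop button is pressed, in m: 0 up, 0.008 fully down; takes about 3 N and stays down when released (latched beyond 0.006). Turning the head clockwise lifts it by a cam; 0.7 rad brings it fully up (below 0.002, or slightly negative, counts as up); the head rises in the grasp meanwhile
- stop_twist (a joint): turn of the mushroom head in rad, clockwise seen from above, 0 to 0.8; springs back to 0 when released
- rack_1_mid (a point): narrow green tube rack: 62 mm (x) by 144 mm (y, its length) by 36 mm high, tubes standing up to 42 mm, 120 g; grasp across the 62 mm. Flat on the worktop at the start. The point is its centre, 21 mm above its underside. Two or three of these are there; an absent one is given as None
- rack_2_mid (a point): another narrow rack just like rack_1 (62 x 144 x 42 mm), point at its centre, 21 mm above its underside; None if absent
- rack_3_mid (a point): another narrow rack just like rack_1 (62 x 144 x 42 mm), point at its centre, 21 mm above its underside; None if absent
- rack_1: the same rack_1, origin at the centre of its underside
- rack_2: the same rack_2, origin at the centre of its underside
- rack_3: the same rack_3, origin at the centre of its underside
- wide_rack_mid (a point): a wider orange rack, 78 x 144 x 42 mm, to be left alone; the point is its centre, 21 mm above its underside
Things that resemble listed ones, but are neither listed nor needed, are in the scene too. What is shaped like the part that bears stop_top but turquoise is not meant.

How it is judged:
On the way, in this order (a step that is already met when the one before it is completed fails the run):
1. the stop button is pressed and stays down (value of joint stop_press above 0.006 m), for 0.2 s.
2. every narrow rack lies on the deck across the gap between the bars, the stop still down (x of rack_1_mid in the frame of deck between -0.01 and 0.016 m and y of rack_1_mid in the frame of deck between -0.145 and 0.145 m and z of rack_1_mid in the frame of deck between 0.014 and 0.028 m and angle between each of rack_1_mid, rack_2_mid, rack_3_mid's own z axis and vertical below 0.12 rad and angle between the y axis of each of rack_1_mid, rack_2_mid, rack_3_mid and the x axis of deck, either way round below 0.12 rad and x of rack_2_mid in the frame of deck between -0.01 and 0.016 m and y of rack_2_mid in the frame of deck between -0.145 and 0.145 m and z of rack_2_mid in the frame of deck between 0.014 and 0.028 m and x of rack_3_mid in the frame of deck between -0.01 and 0.016 m and y of rack_3_mid in the frame of deck between -0.145 and 0.145 m and z of rack_3_mid in the frame of deck between 0.014 and 0.028 m and value of joint stop_press above 0.006 m), for 0.2 s.
3. the clamp is tight on the racks, the stop still down (all of step 2 and value of joint clamp_bar between 0.0025 and 0.0094 m and contact force between each of rack_1, rack_2, rack_3 and clamp_bar above 0.5 N), for 0.2 s.
4. the stop button is turned and has come up (value of joint stop_press below 0.002 m), for 0.2 s.
At the end, for the whole second after the job is handed in: every narrow rack present lies flat at rest on the deck, lengthwise across the gap (within 0.12 rad, centre within 145 mm of the middle), pressed by the front bar with its springs compressed 2.5 to 9.4 mm; the stop button is up within 2 mm; the wide rack is within 20 mm of its place (x of rack_1_mid in the frame of deck between -0.01 and 0.016 m and y of rack_1_mid in the frame of deck between -0.145 and 0.145 m and z of rack_1_mid in the frame of deck between 0.014 and 0.028 m and angle between each of rack_1_mid, rack_2_mid, rack_3_mid's own z axis and vertical below 0.12 rad and angle between the y axis of each of rack_1_mid, rack_2_mid, rack_3_mid and the x axis of deck, either way round below 0.12 rad and x of rack_2_mid in the frame of deck between -0.01 and 0.016 m and y of rack_2_mid in the frame of deck between -0.145 and 0.145 m and z of rack_2_mid in the frame of deck between 0.014 and 0.028 m and x of rack_3_mid in the frame of deck between -0.01 and 0.016 m and y of rack_3_mid in the frame of deck between -0.145 and 0.145 m and z of rack_3_mid in the frame of deck between 0.014 and 0.028 m and value of joint clamp_bar between 0.0025 and 0.0094 m and contact force between each of rack_1, rack_2, rack_3 and clamp_bar above 0.5 N and value of joint stop_press below 0.002 m and linear speed of each of rack_1, rack_2, rack_3 below 0.02 m/s and distance of wide_rack_mid from where it was at the start of the episode below 0.02 m); the robot touches nothing.
It fails at once if the clamp is overtightened: its springs are compressed more than 9.5 mm (value of joint clamp_bar above 0.0095 m).
It fails at once if the wide rack is pushed more than 30 mm (distance of wide_rack_mid from where it was at the start of the episode above 0.03 m).
Of rack_1, rack_2, rack_3 only 2 to 3 are there at a start; the rules pass over those that are not, and their reading is None.
At some moment in a run one of rack_1, rack_2, rack_3 may be knocked a few centimetres aside while the robot is not near it.
It also fails if it takes over 210 s, if anything falls off the work surface, if the arm or the gripper's body presses on something with over 40 N, if the wrist force passes 120 N, or if a joint passes its speed limit or range.

ROBOT

A 7-joint arm with a two-finger parallel gripper is mounted at the origin on a cart in front of the work surface, level with it; the furniture and walls round the work are solid. World frame = base frame: x ahead of the robot, y to its left, z up, the work surface at z = 0. Lengths are in m, angles in rad, forces in N, time in s.
With the tool pointing down it reaches from about 0.375 to 0.925 m from the base axis. Payload 3.1 kg.
Tool frame: the origin (TCP) lies at the very end of the fingers, on their centre line; the grasp point (between the pads) lies 19 mm behind it (manip.pinch_z is the distance from the TCP to the grasp point, in m); z points along the fingers, y is the line along which they close (so a half turn about z gives the same grasp; the last joint's range is limited). The gripper opens to 85 mm and grips with 20 to 120 N. Pads are 22 mm wide; open, the fingers measure 114 mm over their backs; the gripper's body (76 mm by 85 mm) begins 54 mm behind the grasp point. The pads swing forward as they close: fully open they stand 13 mm farther back than shut.
Start: joints at [1.141, 0.383, 0.044, 1.598, -0.018, 1.161, -0.05], TCP at [0.212, -0.615, 0.231] pointing down, gripper open.
Joint ranges: [-2.61, 2.61], [-0.41, 2.15], [-1.48, 1.57], [0, 2.5], [-1.57, 4.71], [0.05, 1.97], [-2.85, 2.85]. Speed limits (rad/s): [2.79, 2.79, 3.14, 3.14, 3.14, 3.14, 3.14].

INTERFACE

Orientations are given as a 3x3 rotation matrix whose columns are the frame's x, y, z axes.
In Python, from station import readout, imaging, workorder, manip gives the robot as it stands. The module is installed in compiled form; this text tells all that it offers.
- The arm moves only by the shell command python3 -m creep 'ROWS' [FORCE]. ROWS is text: rows parted by semicolons, each of 7 numbers parted by spaces: the shift along the tool's x, y, z in mm, then the turn, a rotation vector about the tool's x, y, z in rad, then the opening, from 0 (shut) to 1 (fully open). In form: tx ty tz rx ry rz fingers; .... A call has 1 to 12 rows; each row shifts and turns the commanded pose from where the row before left it, along the tool's axes as they then stand; what a row does not reach is not made up. A row lasts 1/10 s, in which the tool goes at most 50 mm and 8.59 degrees, less where a joint would pass 70% of its speed; a pose out of reach is approached as far as the arm can. A call is refused whole if a number of a shift passes 50 or a number of a turn 0.15, either way. A call with a gripper value outside its range is refused whole. The fingers move at their own pace and stop on an object; FORCE is the grip in N (left out, the last holds). Time passes only in rows, so rows that do not move let the fingers close. It gives the time, the measured TCP pose, the force, the opening and the grip force at its end, in the units of the state.
- readout.state(): the state, without advancing time (a new reading comes with each control period).
- imaging.snapshot(name): name is "side" or "top" or "wrist"; returns a dict with "img" (480x640x3 uint8, red, green, blue), "mtx" (3x3 intrinsics, pixels), "camera_from_world" (4x4, takes a point from world to camera coordinates). Camera axes: x right, y down, z forward; pixel columns grow to the right and rows downward; lengths in m; the calibration is good to about 2 mm. A picture is of the moment at which its call begins. There is no depth.
- workorder.close_job(): hands the job in; it is judged then, once.
The state is a dict: "time": time; "joint_positions": joint angles; "joint_vel": joint speeds; "joint_efforts": joint torques, N m; "tcp_pos": TCP position; "ee_rot": TCP orientation; "wrist_force": force on the tool from outside, world axes, zero at the start; "wrist_torque": the same for the moment, N m; "grip_width": finger opening in m; "grasp_force": force on a finger pad.
Only numpy, scipy, OpenCV 4.12 (cv2) and the standard library are available. Lean on these libraries where they do the work, as an engineer would, in place of code of your own. Each camera call takes 0.05 s, during which the arm holds its last target. There are 200 camera calls.

## Working session

There is one attempt and no reset: what is moved stays moved. The work goes in short steps, Python scripts to look and compute and a shell command to move; the robot and the scene stay as the last step left them, time stands still between calls to the robot, and variables do not carry over. Pictures are saved under pics/ and viewed, at most 14 in all, crops included, and the job is handed in when it is done.

```bash
mkdir -p pics; python3 - <<'E'
from station import readout, imaging, manip
import cv2,numpy as np
s=readout.state()
for k in s: print(k,np.round(s[k],3).tolist())
print(manip.pinch_z)
for n in("side","top"):
    d=imaging.snapshot(n); cv2.imwrite(f"pics/{n}0.png",d["img"][:,:,::-1]); print(n,d["mtx"].tolist(),np.round(d["camera_from_world"],4).tolist())
E
```

```text
time 0.0
joint_positions [1.141, 0.384, 0.044, 1.6, -0.018, 1.161, -0.05]
joint_vel [-0.001, -0.001, -0.001, -0.0, 0.001, -0.0, -0.001]
joint_efforts [0.0, -43.346, 1.025, -24.951, 0.011, 0.011, -0.0]
tcp_pos [0.211, -0.614, 0.23]
ee_rot [[0.945, 0.326, -0.001], [0.326, -0.945, 0.002], [-0.0, -0.003, -1.0]]
wrist_force [0.055, 0.253, 0.009]
wrist_torque [-0.021, 0.015, 0.047]
grasp_force 0.0
grip_width 0.085
0.0187
side [[496.2617837145129, 0.0, 314.46181898970224], [0.0, 496.2617837145129, 242.0084124745737], [0.0, 0.0, 1.0]] [[0.6856, -0.728, -0.0, -0.3641], [-0.5981, -0.5633, -0.5701, 0.3089], [0.415, 0.3909, -0.8216, 1.6694], [0.0, 0.0, 0.0, 1.0]]
top [[554.8556145264704, 0.0, 318.9019775997564], [0.0, 554.8556145264704, 241.95548514274063], [0.0, 0.0, 1.0]] [[0.0128, -0.9999, -0.0108, -0.0416], [-0.9837, -0.0107, -0.1797, 0.481], [0.1796, 0.0129, -0.9837, 1.7406], [0.0, 0.0, 0.0, 1.0]]
```

View pics/top0.png

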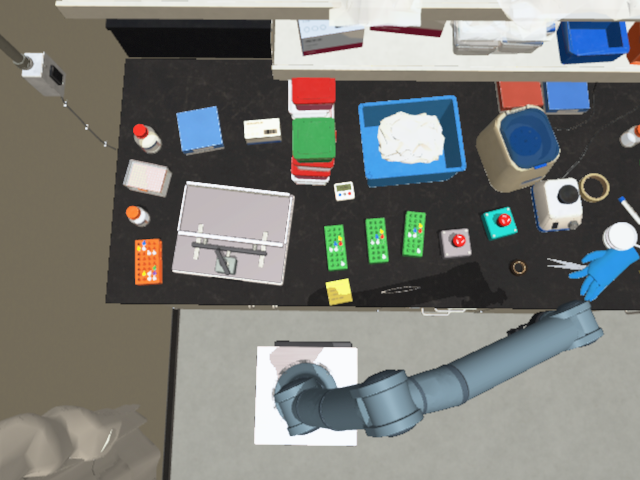

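View pics/side0.png

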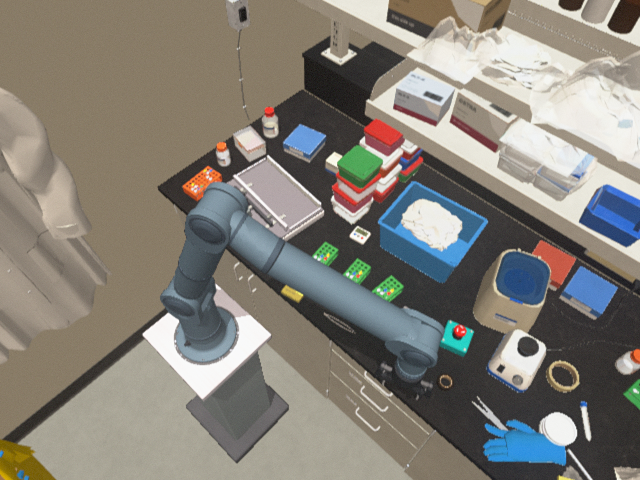

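Top view: narrow green racks at about (335,247), (376,240) and (414,233), the grey stop box with its red head at (459,241), and the turquoise decoy at (502,221). The shaker is near (234,232), with the T-handle near (228,257), and the orange wide rack is at (148,261). The side view shows the three racks at (325,254), (357,271) and (388,289), with the stop box hidden by the arm.

```bash
python3 - <<'E'
import cv2
t=cv2.imread("pics/top0.png");s=cv2.imread("pics/side0.png")
a=cv2.resize(t[175:295,165:305],None,fx=5,fy=5,interpolation=cv2.INTER_CUBIC)
cv2.imwrite("pics/c1.png",a)
b=cv2.resize(t[200:280,315:475],None,fx=5,fy=5,interpolation=cv2.INTER_CUBIC)
cv2.imwrite("pics/c2.png",b)
E
```

```text
(no output)
```

View pics/c1.png

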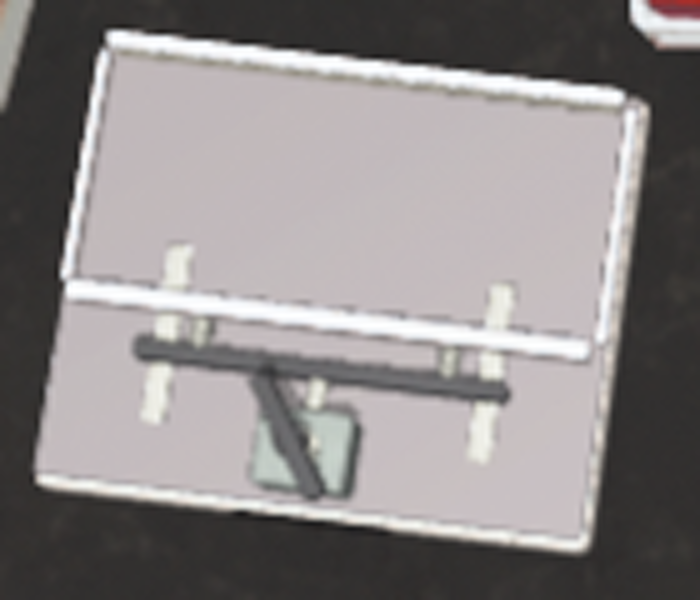

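View pics/c2.png

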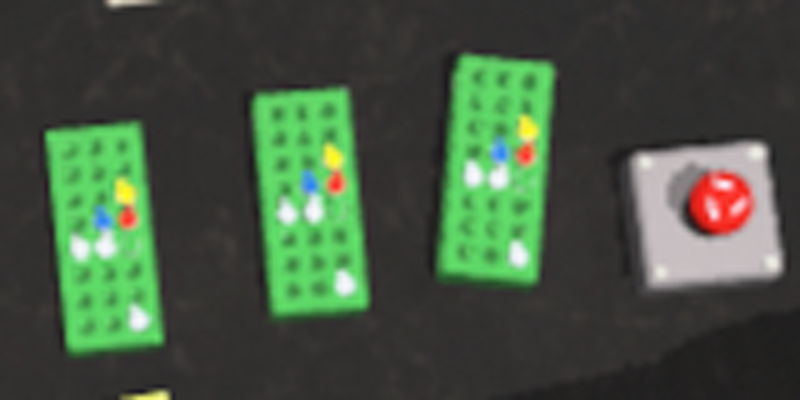

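```bash
cat > h.py <<'E'
import numpy as np,cv2
from station import readout, imaging
K={"side":(np.array([[496.2618,0,314.4618],[0,496.2618,242.0084],[0,0,1]]),np.array([[0.6856,-0.728,0,-0.3641],[-0.5981,-0.5633,-0.5701,0.3089],[0.415,0.3909,-0.8216,1.6694]])),
"top":(np.array([[554.8556,0,318.902],[0,554.8556,241.9555],[0,0,1]]),np.array([[0.0128,-0.9999,-0.0108,-0.0416],[-0.9837,-0.0107,-0.1797,0.481],[0.1796,0.0129,-0.9837,1.7406]]))}
def P(cam):
    if isinstance(cam,dict): return cam["mtx"]@cam["camera_from_world"][:3]
    return K[cam][0]@K[cam][1]
def atz(cam,uv,z):
    p=P(cam);u,v=uv
    A=np.array([p[0]-u*p[2],p[1]-v*p[2]])
    xy=np.linalg.solve(A[:,:2],-A[:,2]*z-A[:,3]); return np.array([*xy,z])
def proj(cam,X):
    q=P(cam)@np.append(X,1); return q[:2]/q[2]
def tri(c1,u1,c2,u2):
    q=cv2.triangulatePoints(P(c1),P(c2),np.array(u1,float),np.array(u2,float))[:,0]; return q[:3]/q[3]
E
cat > m.py <<'E'
from h import *
c1=lambda u,v:((u-2)/5+165,(v-2)/5+175)
c2=lambda u,v:((u-2)/5+315,(v-2)/5+200)
R={"A":[(47,130),(142,123),(163,343),(70,352)],"B":[(254,95),(347,88),(368,307),(274,315)],"C":[(458,55),(553,64),(540,283),(438,275)]}
pts=[]
for k,v in R.items():
    W=np.array([atz("top",c2(*p),.036) for p in v]);pts+=list(W)
    c=W.mean(0);d=(W[0]+W[1]-W[2]-W[3])/2; w=(W[0]+W[3]-W[1]-W[2])/2
    print(k,c.round(4),"len",np.hypot(*d[:2]).round(4),"wid",np.hypot(*w[:2]).round(4),"yaw of length",np.arctan2(d[1],d[0]).round(3),"r",np.hypot(*c[:2]).round(3))
print("stop",atz("top",c2(720,203),.078))
bx=[atz("top",c2(*p),.04) for p in [(632,152),(768,142),(782,276),(648,290)]];print("box",np.mean(bx,0),[np.linalg.norm(bx[i]-bx[i-1]).round(3) for i in range(4)])
D=[atz("top",c1(*p),.05) for p in [(38,487),(588,552)]]
print("front corners",D)
for n,z,a,b in [("rear bar top edge",.078,(108,34),(625,93)),("rear barfront edge",.078,(105,48),(622,104)),("front bar rear edge",.078,(68,282),(590,342)),("handle",.146,(264,376),(315,491)),("frontbar frontedge",.078,(68,299),(588,357))]:
    A=atz("top",c1(*a),z);B=atz("top",c1(*b),z);pts+=[A,B];print(n,A.round(4),B.round(4),"mid",((A+B)/2).round(4),"len",np.linalg.norm(A-B).round(4),"yaw",np.arctan2(*(A-B)[1::-1]).round(3))
im=cv2.imread("pics/side0.png")
im=cv2.resize(im[150:320,170:430],None,fx=3,fy=3,interpolation=cv2.INTER_CUBIC)
for X in pts:
    q=(proj("side",X)-(170,150))*3+1; cv2.circle(im,tuple(int(x) for x in q.round()),3,(255,0,255),1)
cv2.imwrite("pics/s1.png",im)
E
python3 m.py
```

```text
A [ 0.4674 -0.0901  0.036 ] len 0.1452 wid 0.0608 yaw of length 0.105 r 0.476
B [ 0.4922 -0.2224  0.036 ] len 0.1445 wid 0.0606 yaw of length 0.086 r 0.54
C [ 0.5146 -0.343   0.036 ] len 0.1454 wid 0.0636 yaw of length -0.091 r 0.618
stop [ 0.48550689 -0.4756036   0.078     ]
box [ 0.48494226 -0.47653725  0.04      ] [np.float64(0.09), np.float64(0.088), np.float64(0.088), np.float64(0.086)]
front corners [array([0.3780191 , 0.42936107, 0.05      ]), array([0.34068981, 0.07822472, 0.05      ])]
rear bar top edge [0.6689 0.394  0.078 ] [0.6329 0.0596 0.078 ] mid [0.6509 0.2268 0.078 ] len 0.3364 yaw 1.464
rear barfront edge [0.6596 0.3955 0.078 ] [0.6256 0.0613 0.078 ] mid [0.6426 0.2284 0.078 ] len 0.3358 yaw 1.47
front bar rear edge [0.5056 0.4104 0.078 ] [0.4705 0.078  0.078 ] mid [0.4881 0.2442 0.078 ] len 0.3342 yaw 1.466
handle [0.4352 0.2695 0.146 ] [0.3656 0.2356 0.146 ] mid [0.4004 0.2526 0.146 ] len 0.0774 yaw 0.453
frontbar frontedge [0.4946 0.4097 0.078 ] [0.4609 0.0791 0.078 ] mid [0.4778 0.2444 0.078 ] len 0.3324 yaw 1.469
```

View pics/s1.png

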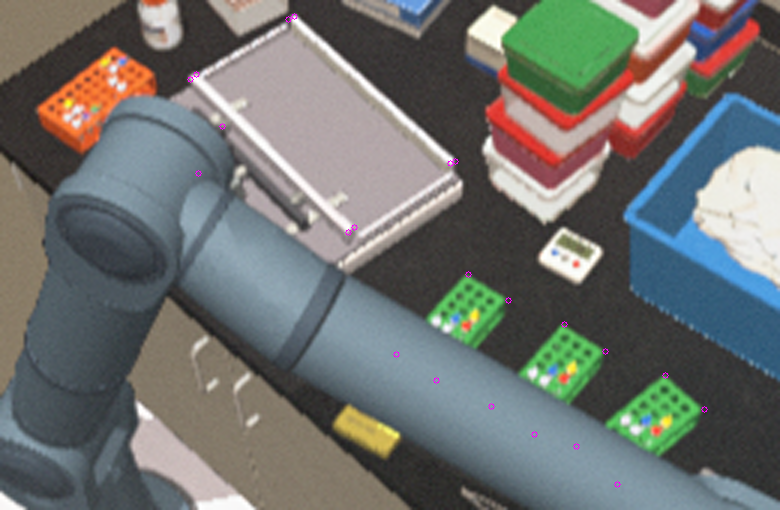

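Projected top-view points land on the corners in the side view, so the heights check out. The rack sizes come out at 145x61 mm, bar length 336 mm, and deck-to-handle spacing fits. I'll write a motion-planning helper and head to the stop button.

```bash
cat > go.py <<'E'
import sys
from h import *
from scipy.spatial.transform import Rotation as Ro
s=readout.state();R=np.array(s["ee_rot"]);p=np.array(s["tcp_pos"])
x,y,z,hd=map(float,sys.argv[1:5])
Rt=np.array([[np.cos(hd),np.sin(hd),0],[np.sin(hd),-np.cos(hd),0],[0,0,-1]])
print("t",round(s["time"],1),"pos",p.round(4),"head",np.arctan2(R[1,0],R[0,0]).round(3),"shift mm (now axes)",(R.T@(np.array([x,y,z])-p)*1000).round(1),"rotvec",Ro.from_matrix(R.T@Rt).as_rotvec().round(3),
 "shift in target axes",(Rt.T@(np.array([x,y,z])-p)*1000).round(1),"F",np.round(s["wrist_force"],2),"Tz",np.round(s["wrist_torque"],3),"grip",np.round([s["grip_width"],s["grasp_force"]],4),"j",np.round(s["joint_positions"],2))
E
python3 go.py .4855 -.4756 .11 .331
```

```text
t 0.1 pos [ 0.2114 -0.6137  0.23  ] head 0.332 shift mm (now axes) [304.1 -41.  120.1] rotvec [-0.002  0.     0.001] shift in target axes [304.1 -41.6 120. ] F [ 0.54 -0.34  0.32] Tz [ 0.019 -0.005 -0.023] grip [0.0858 0.    ] j [ 1.14  0.38  0.04  1.6  -0.02  1.16 -0.05]
```

```bash
python3 -m creep '38 -5 5 0 0 0 0;38 -5 5 0 0 0 0;38 -5 5 0 0 0 0;38 -5 5 0 0 0 0;38 -5 5 0 0 0 0;38 -5 5 0 0 0 0;38 -5 5 0 0 0 0;38 -6 5 0 0 0 0;0 0 0 0 0 0 0;0 0 0 0 0 0 0;0 0 0 0 0 0 0'; python3 go.py .4855 -.4756 .11 .331; python3 - <<'E'
from h import *
np.set_printoptions(suppress=True)
d=imaging.snapshot("wrist");cv2.imwrite("pics/w1.png",d["img"][:,:,::-1]);np.save("w1.npy",P(d))
print(proj(d,np.array([.4855,-.4756,.086])),proj(d,np.array([.4855,-.4756,.04])))
d=imaging.snapshot("side");c=d["img"][200:440,330:570,::-1];cv2.imwrite("pics/s2.png",cv2.resize(c,None,fx=2,fy=2))
E
```

```text
time: 1.2
tcp_pos: [0.4841, -0.4779, 0.1908]
ee_rot: [[0.946, 0.324, -0.002], [0.324, -0.946, -0.0], [-0.002, -0.0, -1.0]]
wrist_force: [-0.0, 0.0, 0.1]
grip_width: 0.0002
grasp_force: 0.0
t 1.2 pos [ 0.4841 -0.4779  0.1908] head 0.33 shift mm (now axes) [ 2.3 -1.7 80.8] rotvec [-0.     0.002 -0.001] shift in target axes [ 2.1 -1.7 80.8] F [-0.01  0.    0.13] Tz [ 0.009 -0.009 -0.025] grip [0.0002 0.    ] j [ 0.76  0.48 -0.06  1.55  0.03  1.12 -0.55]
[323.93390812 241.38321695] [324.33791545 224.90247351]
```

View pics/w1.png

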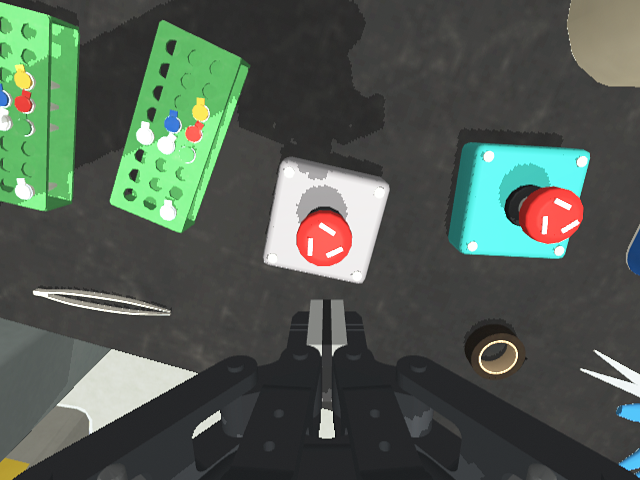

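The wrist view puts the head at (324,238), against a predicted (324,241), and the grey box is confirmed as the target. Pressing it now.

```bash
python3 - <<'E'
from h import *
q=cv2.triangulatePoints(P("top"),np.load("w1.npy"),np.array([458.6,240.2]),np.array([324.,238.]))[:,0];print("stop tri",q[:3]/q[3])
E
python3 -m creep '2 -1.5 40 0 0 0 0;0 0 40 0 0 0 0;0 0 15 0 0 0 0;0 0 6 0 0 0 0;0 0 6 0 0 0 0;0 0 4 0 0 0 0;0 0 2 0 0 0 0;0 0 1 0 0 0 0;0 0 0 0 0 0 0'; python3 go.py .4855 -.4756 .11 .331;python3 -m creep '0 0 -10 0 0 0 0;0 0 -40 0 0 0 0;0 0 -40 0 0 0 0;0 0 0 0 0 0 0.9;0 0 0 0 0 0 0.9;0 0 0 0 0 0 0.9'; python3 go.py .5146 -.343 .15 -.091;  python3 - <<'E'
from h import *
d=imaging.snapshot("wrist");cv2.imwrite("pics/w2.png",d["img"][:,:,::-1]);np.save("w2.npy",P(d))
m=cv2.inRange(cv2.cvtColor(d["img"],cv2.COLOR_RGB2HSV),(0,150,80),(8,255,255))+cv2.inRange(cv2.cvtColor(d["img"],cv2.COLOR_RGB2HSV),(172,150,80),(180,255,255))
n,_,st,c=cv2.connectedComponentsWithStats(m)
for i in range(1,n):
    if st[i,4]>900: print(st[i],c[i])
for z in(.086,.078): print(z,proj(d,[.4855,-.4756,z]))
E
```

```text
stop tri [ 0.4855355  -0.47561419  0.07787861]
time: 2.2
tcp_pos: [0.4876, -0.4759, 0.0785]
ee_rot: [[0.946, 0.325, 0.002], [0.325, -0.946, -0.002], [0.001, 0.003, -1.0]]
wrist_force: [-1.3, -0.9, 1.5]
grip_width: -0.0002
grasp_force: 1.2
t 2.2 pos [ 0.4876 -0.4759  0.0785] head 0.331 shift mm (now axes) [ -1.9  -0.9 -31.5] rotvec [ 0.003 -0.001  0.   ] shift in target axes [ -1.9  -1.  -31.5] F [-1.34 -0.95  1.54] Tz [-0.184  0.308  0.028] grip [-2.0000e-04  1.1917e+00] j [ 0.76  0.6  -0.06  1.62  0.04  0.92 -0.56]
time: 2.8
tcp_pos: [0.487, -0.4736, 0.1665]
ee_rot: [[0.945, 0.326, -0.001], [0.326, -0.945, 0.002], [-0.0, -0.002, -1.0]]
wrist_force: [0.3, 0.8, 0.7]
grip_width: 0.0438
grasp_force: 0.0
t 2.8 pos [ 0.487  -0.4736  0.1665] head 0.332 shift mm (now axes) [  68.7 -114.5   16.7] rotvec [-0.002  0.001  0.423] shift in target axes [  15.6 -132.6   16.5] F [0.3  0.8  0.65] Tz [-0.006  0.026 -0.008] grip [0.0438 0.    ] j [ 0.76  0.5  -0.06  1.57  0.03  1.08 -0.55]
[ 541  200   72   62 3041] [574.82341335 229.23544887]
[ 300  222   58   59 2351] [328.2564866  250.03445342]
0.086 [328.68276012 258.92881777]
0.078 [328.64000769 254.8493354 ]
```

```bash
python3 -m creep '-1 -1 10 0 0 0 0;0 0 30 0 0 0 0;0 0 30 0 0 0 0;0 0 10 0 0 0 0;0 0 4 0 0 0 0;0 0 3 0 0 0 0;0 0 2 0 0 0 0;0 0 2 0 0 0 0;0 0 1 0 0 0 0;0 0 0 0 0 0 0;0 0 0 0 0 0 0'; python3 -m creep '0 0 -12 0 0 0 0;0 0 -40 0 0 0 0;0 0 -40 0 0 0 0;0 0 0 0 0 0 0.9;0 0 0 0 0 0 0.9;0 0 0 0 0 0 0.9'; python3 go.py .5146 -.343 .15 -.091;  python3 - <<'E'
from h import *
d=imaging.snapshot("wrist")
m=cv2.inRange(cv2.cvtColor(d["img"],cv2.COLOR_RGB2HSV),(0,150,80),(8,255,255))+cv2.inRange(cv2.cvtColor(d["img"],cv2.COLOR_RGB2HSV),(172,150,80),(180,255,255))
n,_,st,c=cv2.connectedComponentsWithStats(m)
for i in range(1,n):
    if st[i,4]>900: print(st[i],c[i])
for z in(.086,.078): print(z,proj(d,[.4855,-.4756,z]))
E
```

```text
time: 3.95
tcp_pos: [0.4871, -0.4751, 0.078]
ee_rot: [[0.945, 0.326, 0.003], [0.326, -0.945, -0.002], [0.002, 0.003, -1.0]]
wrist_force: [-1.8, 0.7, 4.9]
grip_width: -0.0003
grasp_force: 2.5
time: 4.55
tcp_pos: [0.4854, -0.4736, 0.1669]
ee_rot: [[0.945, 0.326, -0.001], [0.326, -0.945, 0.001], [-0.001, -0.001, -1.0]]
wrist_force: [-0.4, 0.1, 0.2]
grip_width: 0.0434
grasp_force: 0.0
t 4.5 pos [ 0.4854 -0.4736  0.1669] head 0.332 shift mm (now axes) [  70.2 -113.9   17. ] rotvec [-0.001  0.001  0.423] shift in target axes [  17.2 -132.7   16.9] F [-0.41  0.15  0.18] Tz [-0.002  0.015  0.026] grip [0.0434 0.    ] j [ 0.76  0.49 -0.06  1.57  0.03  1.07 -0.55]
[ 541  197   72   62 3049] [575.59757297 226.70547721]
[ 300  219   59   59 2352] [328.89838435 247.55654762]
0.086 [329.51875698 256.53283358]
0.078 [329.44105418 252.52483796]
```

```bash
python3 go.py .4674 -.0901 .12 .105
```

```text
t 4.6 pos [ 0.4851 -0.4733  0.166 ] head 0.332 shift mm (now axes) [ 108.2 -367.9   46.7] rotvec [-0.002  0.002  0.227] shift in target axes [  22.6 -382.9   46. ] F [-1.08 -0.34 -0.53] Tz [-0.025  0.037  0.012] grip [0.0506 0.    ] j [ 0.76  0.5  -0.06  1.58  0.03  1.07 -0.55]
```

```bash
python3 -m creep '0 0 0 0 0 0.114 1;0 0 0 0 0 0.113 1;2.5 -43 0 0 0 0 1;2.5 -43 0 0 0 0 1;2.5 -43 0 0 0 0 1;2.5 -43 0 0 0 0 1;2.5 -43 0 0 0 0 1;2.5 -43 0 0 0 0 1;2.5 -43 0 0 0 0 1;2.5 -43 0 0 0 0 1;2.5 -39 0 0 0 0 1;0 0 0 0 0 0 1'; python3 -m creep '0 0 0 0 0 0 1;0 0 0 0 0 0 1'; python3 go.py .4674 -.0901 .005 .105; python3 - <<'E'
from h import *
d=imaging.snapshot("wrist");im=d["img"][:,:,::-1].copy();np.save("w3.npy",P(d))
c,s=np.cos(.105),np.sin(.105)
for a,b in[(.072,.031),(.072,-.031),(-.072,.031),(-.072,-.031)]:
    q=proj(d,[.4674+a*c-b*s,-.0901+a*s+b*c,.036]);cv2.circle(im,tuple(int(x) for x in q),4,(255,0,255),1)
cv2.imwrite("pics/w3.png",im)
E
```

```text
time: 5.8
tcp_pos: [0.4669, -0.0836, 0.166]
ee_rot: [[0.993, 0.115, -0.003], [0.115, -0.993, 0.003], [-0.003, -0.004, -1.0]]
wrist_force: [-0.0, -0.3, 0.3]
grip_width: 0.0854
grasp_force: 0.0
time: 6.0
tcp_pos: [0.4676, -0.092, 0.1665]
ee_rot: [[0.995, 0.103, -0.002], [0.103, -0.995, -0.0], [-0.002, 0.0, -1.0]]
wrist_force: [-0.7, -0.6, 0.1]
grip_width: 0.0855
grasp_force: 0.0
t 6.0 pos [ 0.4676 -0.092   0.1665] head 0.103 shift mm (now axes) [  0.3  -1.9 161.5] rotvec [ 0.     0.002 -0.002] shift in target axes [  0.   -1.9 161.5] F [-0.68 -0.61  0.1 ] Tz [ 0.019 -0.034 -0.01 ] grip [0.0855 0.    ] j [ 0.32  0.14 -0.22  2.06  0.04  0.95 -1.39]
```

View pics/w3.png

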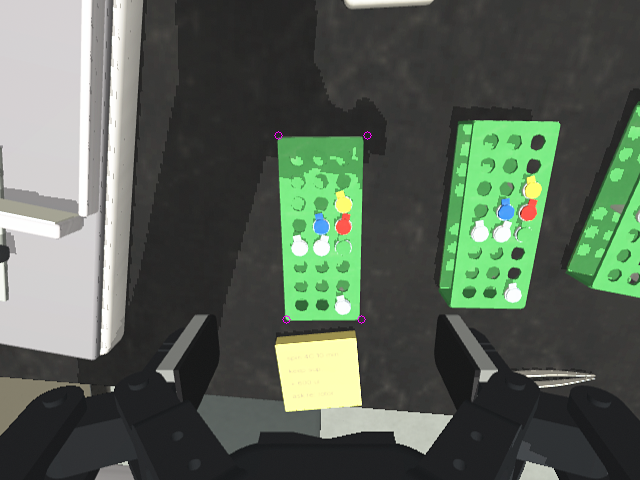

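The rack's top corners at (278,138), (363,137), (361,320) and (287,321) match the projected z=36 mm corners to within about 2 mm. Grasping it.

```bash
python3 -m creep '0 -2 45 0 0 0 1;0 0 45 0 0 0 1;0 0 35 0 0 0 1;0 0 20 0 0 0 1;0 0 12 0 0 0 1;0 0 4 0 0 0 1;0 0 0 0 0 0 1;0 0 0 0 0 0 0.5;0 0 0 0 0 0 0.5;0 0 0 0 0 0 0.5;0 0 0 0 0 0 0.5;0 0 0 0 0 0 0.5' 40; python3 go.py .4674 -.0901 .005 .105; python3 -m creep '0 0 -20 0 0 0 0.5;0 0 -40 0 0 0 0.5;0 0 -40 0 0 0 0.5;0 0 -40 0 0 0 0.5;0 0 0 0 0 0 0.5';python3 go.py .5787 .3451 .15 -.104
```

```text
time: 7.25
tcp_pos: [0.4695, -0.089, 0.0079]
ee_rot: [[0.995, 0.105, 0.003], [0.105, -0.995, -0.001], [0.003, 0.001, -1.0]]
wrist_force: [-1.7, -0.1, 6.7]
grip_width: 0.0605
grasp_force: 42.3
t 7.2 pos [ 0.4695 -0.089   0.0079] head 0.105 shift mm (now axes) [-2.2  0.8  2.9] rotvec [ 0.001 -0.003 -0.   ] shift in target axes [-2.2  0.8  2.9] F [-1.66 -0.07  6.72] Tz [-0.009  0.238 -0.017] grip [ 0.0605 42.3132] j [ 0.27  0.41 -0.19  2.14  0.14  0.6  -1.48]
time: 7.75
tcp_pos: [0.4733, -0.0895, 0.1527]
ee_rot: [[0.994, 0.105, 0.014], [0.105, -0.995, -0.003], [0.013, 0.004, -1.0]]
wrist_force: [1.4, 0.5, -1.2]
grip_width: 0.06
grasp_force: 43.8
t 7.8 pos [ 0.4733 -0.0895  0.1527] head 0.105 shift mm (now axes) [ 150.3 -421.2    3. ] rotvec [ 0.003 -0.014  0.209] shift in target axes [  59.8 -443.2    2.7] F [ 1.38  0.47 -1.19] Tz [ 0.011 -0.095 -0.041] grip [ 0.06   43.8193] j [ 0.32  0.16 -0.23  2.07  0.05  0.9  -1.41]
```

```bash
python3 -m creep '0 0 0 0 0 0.105 0.5;0 0 0 0 -0.01 0.104 0.5;6 -44 0 0 0 0 0.5;6 -44 0 0 0 0 0.5;6 -44 0 0 0 0 0.5;6 -44 0 0 0 0 0.5;6 -44 0 0 0 0 0.5;6 -44 0 0 0 0 0.5;6 -44 0 0 0 0 0.5;6 -44 0 0 0 0 0.5;6 -44 0 0 0 0 0.5;6 -46 0 0 0 0 0.5'; python3 -m creep '0 0 15 0 0 0 0.5;0 0 10 0 0 0 0.5;0 0 5 0 0 0 0.5;0 0 0 0 0 0 0.5'; python3 go.py .5787 .3451 .058 -.104; python3 - <<'E'
from h import *
d=imaging.snapshot("wrist");im=d["img"][:,:,::-1].copy();np.save("w4.npy",P(d))
D=np.array([.5648,.236]);X=np.array([.9946,-.1038]);Y=np.array([.1038,.9946])
for a,b,z in[(.079,.168,.078),(.079,0,.078),(-.0762,.168,.078),(-.0762,0,.078)]:
    q=proj(d,[*(D+a*X+b*Y),z]);print(q)
    if abs(q).max()<2000: cv2.circle(im,tuple(int(x) for x in q),4,(255,0,255),1)
cv2.imwrite("pics/w4.png",im)
E
```

```text
time: 8.95
tcp_pos: [0.5735, 0.3452, 0.1442]
ee_rot: [[0.994, -0.104, -0.011], [-0.104, -0.995, -0.001], [-0.011, 0.002, -1.0]]
wrist_force: [1.4, 0.3, -1.5]
grip_width: 0.0603
grasp_force: 43.8
time: 9.35
tcp_pos: [0.5728, 0.3411, 0.1133]
ee_rot: [[0.994, -0.107, -0.013], [-0.107, -0.994, -0.003], [-0.012, 0.005, -1.0]]
wrist_force: [-0.7, -0.5, -1.8]
grip_width: 0.0604
grasp_force: 43.9
t 9.3 pos [0.5728 0.3411 0.1133] head -0.107 shift mm (now axes) [ 6.1 -4.8 55.2] rotvec [ 0.005  0.012 -0.003] shift in target axes [ 5.4 -4.6 55.3] F [-0.67 -0.52 -1.76] Tz [-0.021  0.015  0.004] grip [ 0.0604 43.9023] j [-0.32  0.57 -0.37  1.62  0.22  1.01 -2.44]
[184.20176377 115.5434894 ]
[560.59258031 114.28784717]
[217.25078628 401.15288272]
[508.58848186 399.57063031]
```

View pics/w4.png

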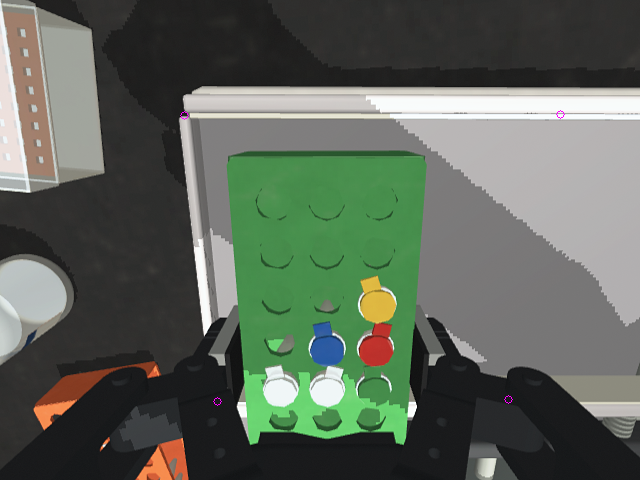

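The predicted rear-bar edge (v≈115) coincides with the image, so the deck pose is right. The held rack's far top edge is at v≈153, from u=229 to 425. I'll compute the offset of the rack within the grasp.

```bash
cat >> h.py <<'E'
D=np.array([.5648,.236]);DX=np.array([.9946,-.1038]);DY=np.array([.1038,.9946])
def atzP(p,uv,z):
    A=np.array([p[0]-uv[0]*p[2],p[1]-uv[1]*p[2]]);return np.linalg.solve(A[:,:2],-A[:,2]*z-A[:,3])
def deck(xy): r=np.array(xy)-D; return np.array([r@DX,r@DY])
E
python3 - <<'E'
from h import *
p=np.load("w4.npy");s=readout.state()
for z in(.138,.1414):
    a=deck(atzP(p,(229,154),z));b=deck(atzP(p,(425,154),z));print(z,a,b,np.hypot(*(a-b)),"centre",(a+b)/2-[.072,0],"tcp",deck(s["tcp_pos"][:2]))
E
```

```text
0.138 [0.06674599 0.13448979] [0.066536   0.07491319] 0.05957697127092317 centre [-0.005359    0.10470149] tcp [-0.00233826  0.10609908]
0.1414 [0.06700032 0.13364057] [0.06679644 0.07579962] 0.057841307484026924 centre [-0.00510162  0.1047201 ] tcp [-0.00233826  0.10609908]
```

```bash
python3 -m creep '4 -3 0 0 0.006 0 0.5;3 -2 0 0 0.006 0 0.5;0 0 15 0 0 0 0.5;0 0 15 0 0 0 0.5;0 0 8 0 0 0 0.5;0 0 4 0 0 0 0.5;0 0 2 0 0 0 0.5;0 0 0 0 0 0 0.5;0 0 0 0 0 0 0.5'; python3 go.py .5787 .3451 .058 -.104; python3 -m creep '0 0 2 0 0 0 0.5;0 0 0 0 0 0 0.5';python3 go.py .5787 .3451 .058 -.104;python3 -m creep '0 0 2 0 0 0 0.5;0 0 0 0 0 0 0.5';python3 go.py .5787 .3451 .058 -.104
python3 - <<'E'
from h import *
d=imaging.snapshot("wrist");im=d["img"][:,:,::-1].copy();np.save("w5.npy",P(d));cv2.imwrite("pics/w5.png",im);d=imaging.snapshot("top");cv2.imwrite("pics/t5.png",d["img"][:,:,::-1])
E
```

```text
time: 10.3
tcp_pos: [0.5813, 0.3491, 0.0719]
ee_rot: [[0.995, -0.104, 0.003], [-0.104, -0.995, -0.0], [0.003, -0.0, -1.0]]
wrist_force: [-0.4, 0.1, -1.9]
grip_width: 0.06
grasp_force: 43.9
t 10.3 pos [0.5813 0.3491 0.0719] head -0.104 shift mm (now axes) [-2.2  4.3 13.9] rotvec [-0.    -0.003 -0.   ] shift in target axes [-2.2  4.3 13.9] F [-0.44  0.11 -1.87] Tz [ 0.032  0.008 -0.015] grip [ 0.06   43.9018] j [-0.34  0.63 -0.35  1.62  0.26  0.94 -2.46]
time: 10.5
tcp_pos: [0.581, 0.3489, 0.0697]
ee_rot: [[0.995, -0.104, 0.002], [-0.104, -0.995, -0.001], [0.002, 0.0, -1.0]]
wrist_force: [0.2, -0.0, -1.1]
grip_width: 0.06
grasp_force: 43.9
t 10.5 pos [0.581  0.3489 0.0697] head -0.104 shift mm (now axes) [-2.   4.  11.7] rotvec [ 0.    -0.002 -0.   ] shift in target axes [-1.9  4.  11.7] F [ 0.18 -0.04 -1.15] Tz [ 0.026 -0.034 -0.045] grip [ 0.06  43.907] j [-0.34  0.63 -0.35  1.62  0.26  0.93 -2.46]
time: 10.7
tcp_pos: [0.5808, 0.3486, 0.0672]
ee_rot: [[0.995, -0.104, 0.002], [-0.104, -0.995, -0.001], [0.002, 0.001, -1.0]]
wrist_force: [0.4, -1.3, -0.0]
grip_width: 0.06
grasp_force: 43.9
t 10.7 pos [0.5808 0.3486 0.0672] head -0.104 shift mm (now axes) [-1.7  3.7  9.2] rotvec [ 0.001 -0.002 -0.   ] shift in target axes [-1.7  3.7  9.2] F [ 0.44 -1.25 -0.04] Tz [ 0.013  0.001 -0.082] grip [ 0.06   43.9069] j [-0.34  0.63 -0.35  1.62  0.26  0.93 -2.46]
```

View pics/w5.png

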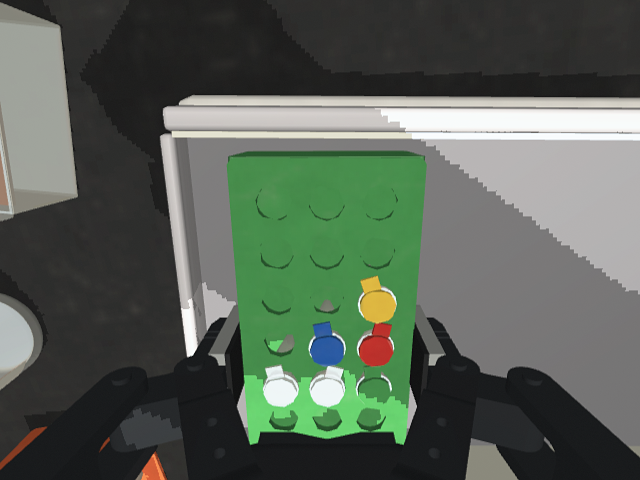

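```bash
python3 - <<'E'
from h import *
p=np.load("w5.npy");s=readout.state()
a=deck(atzP(p,(229,154),.087));b=deck(atzP(p,(425,154),.087));print(a,b,np.hypot(*(a-b)),"centre",(a+b)/2-[.072,0],"tcp",deck(s["tcp_pos"][:2]),"bar",deck(atzP(p,(420,136),.078)))
E
python3 -m creep '0 0 1 0 0 0 0.5;0 0 0 0 0 0 0.5';python3 -m creep '0 0 2 0 0 0 0.5;0 0 0 0 0 0 0.5'
```

```text
[0.07309892 0.14439255] [0.07306164 0.08180177] 0.06259078899629977 centre [0.00108028 0.11309716] tcp [0.00426603 0.11378867] bar [0.07842503 0.08164707]
time: 11.0
tcp_pos: [0.5808, 0.3487, 0.0663]
ee_rot: [[0.995, -0.104, 0.002], [-0.104, -0.995, -0.001], [0.002, 0.001, -1.0]]
wrist_force: [-0.2, 0.3, -1.6]
grip_width: 0.0601
grasp_force: 43.9
time: 11.2
tcp_pos: [0.5807, 0.3486, 0.064]
ee_rot: [[0.995, -0.104, 0.001], [-0.104, -0.995, -0.001], [0.002, 0.001, -1.0]]
wrist_force: [0.1, -0.5, -1.1]
grip_width: 0.0598
grasp_force: 43.9
```

```bash
python3 -m creep '0.5 1 2 0 0 0 0.5;0.5 1 0 0 0 0 0.5';python3 -m creep '0 0 2 0 0 0 0.5;0 0 0 0 0 0 0.5';python3 -m creep '0 0 2 0 0 0 0.5;0 0 0 0 0 0 0.5'
```

```text
time: 11.4
tcp_pos: [0.5815, 0.3465, 0.062]
ee_rot: [[0.995, -0.104, 0.001], [-0.104, -0.995, -0.001], [0.002, 0.001, -1.0]]
wrist_force: [-0.6, 0.3, -0.8]
grip_width: 0.0604
grasp_force: 43.9
time: 11.6
tcp_pos: [0.5816, 0.3464, 0.06]
ee_rot: [[0.995, -0.104, 0.001], [-0.104, -0.995, -0.001], [0.002, 0.001, -1.0]]
wrist_force: [0.1, -0.8, -0.8]
grip_width: 0.06
grasp_force: 43.9
time: 11.8
tcp_pos: [0.5816, 0.3467, 0.0582]
ee_rot: [[0.995, -0.104, 0.002], [-0.104, -0.995, -0.001], [0.002, 0.001, -1.0]]
wrist_force: [0.1, 0.1, -1.5]
grip_width: 0.0599
grasp_force: 43.9
```

```bash
python3 -m creep '0 0 1 0 0 0 0.5;0 0 0 0 0 0 0.5';python3 -m creep '0 0 1 0 0 0 0.5;0 0 0 0 0 0 0.5';python3 -m creep '0 0 1 0 0 0 0.5;0 0 0 0 0 0 0.5'
```

```text
time: 12.0
tcp_pos: [0.5817, 0.3467, 0.0581]
ee_rot: [[0.995, -0.104, 0.002], [-0.104, -0.995, -0.001], [0.002, 0.001, -1.0]]
wrist_force: [-1.5, -0.9, 3.3]
grip_width: 0.0596
grasp_force: 44.1
time: 12.2
tcp_pos: [0.5817, 0.3468, 0.058]
ee_rot: [[0.995, -0.104, 0.002], [-0.104, -0.995, -0.001], [0.002, 0.001, -1.0]]
wrist_force: [-4.0, -1.7, 7.6]
grip_width: 0.0602
grasp_force: 44.4
time: 12.4
tcp_pos: [0.5818, 0.3467, 0.058]
ee_rot: [[0.995, -0.104, 0.002], [-0.104, -0.995, -0.001], [0.002, 0.001, -1.0]]
wrist_force: [-5.6, -4.0, 10.4]
grip_width: 0.06
grasp_force: 44.6
```

```bash
cat > racks.py <<'E'
from h import *
d=imaging.snapshot("top");im=d["img"];cv2.imwrite("pics/top_last.png",im[:,:,::-1])
hsv=cv2.cvtColor(im,cv2.COLOR_RGB2HSV);m=cv2.inRange(hsv,(50,90,90),(75,255,255));m=cv2.morphologyEx(m,cv2.MORPH_CLOSE,np.ones((7,7)))
n,l,st,c=cv2.connectedComponentsWithStats(m)
for i in range(1,n):
    if st[i,4]>250 and c[i][1]>150:
        b=cv2.boxPoints(cv2.minAreaRect(np.argwhere(l==i)[:,::-1].astype(np.float32)))
        z=.036 if c[i][0]>300 else .086
        W=np.array([atz("top",q,z)[:2] for q in b]);e=[W[1]-W[0],W[2]-W[1]];e=max(e,key=lambda v:v@v)
        if e[0]<0:e=-e
        print("rack",W.mean(0).round(4),"L",np.hypot(*e).round(4),"hd",np.arctan2(e[1],e[0]).round(3),"deck",deck(W.mean(0)).round(4))
E
python3 -m creep '0 0 -2 0 0 0 0.5;0 0 0 0 0 0 0.85;0 0 0 0 0 0 0.85;0 0 0 0 0 0 0.85;0 0 0 0 0 0 0.85;0 0 -25 0 0 0 0.85;0 0 -40 0 0 0 0.85;0 0 -40 0 0 0 0.9;0 0 0 0 0 0 0.9'; python3 racks.py; python3 go.py .4922 -.2224 .15 .086
```

```text
time: 13.3
tcp_pos: [0.5857, 0.3502, 0.1703]
ee_rot: [[0.994, -0.104, 0.014], [-0.104, -0.995, 0.007], [0.013, -0.009, -1.0]]
wrist_force: [0.8, 1.3, 1.2]
grip_width: 0.077
grasp_force: 0.0
rack [ 0.5143 -0.3424] L 0.1484 hd -0.098 deck [ 0.0098 -0.5805]
rack [ 0.4921 -0.2223] L 0.1487 hd 0.08 deck [-0.0247 -0.4633]
t 13.3 pos [0.5841 0.3489 0.1671] head -0.104 shift mm (now axes) [-32.2 577.9  13.8] rotvec [-0.004 -0.01  -0.19 ] shift in target axes [-140.7  561.3   17.1] F [ 0.03 -0.15 -0.8 ] Tz [ 0.032  0.07  -0.   ] grip [0.0767 0.    ] j [-0.32  0.52 -0.38  1.57  0.21  1.08 -2.43]
```

```bash
python3 -m creep '0 0 0 0 0 -0.095 1;0 0 0 0 0 -0.095 1'; python3 -m creep '-11.7 46.8 1 0 0 0 1;-11.7 46.8 1 0 0 0 1;-11.7 46.8 1 0 0 0 1;-11.7 46.8 1 0 0 0 1;-11.7 46.8 1 0 0 0 1;-11.7 46.8 1 0 0 0 1;-11.7 46.8 1 0 0 0 1;-11.7 46.8 1 0 0 0 1;-11.7 46.8 1 0 0 0 1;-11.7 46.8 1 0 0 0 1;-11.7 46.8 1 0 0 0 1;-11.7 46.8 1 0 0 0 1'; python3 -m creep '0 0 0 0 0 0 1;0 0 0 0 0 0 1';  python3 go.py .4922 -.2224 .004 .086;python3 racks.py
```

```text
time: 13.55
tcp_pos: [0.5808, 0.3462, 0.1611]
ee_rot: [[0.996, 0.09, 0.0], [0.09, -0.996, -0.002], [0.0, 0.002, -1.0]]
wrist_force: [0.8, 0.4, -1.4]
grip_width: 0.0854
grasp_force: 0.0
time: 14.75
tcp_pos: [0.4883, -0.2264, 0.1494]
ee_rot: [[0.996, 0.086, 0.0], [0.086, -0.996, -0.0], [0.0, 0.0, -1.0]]
wrist_force: [1.3, -1.0, 0.6]
grip_width: 0.0853
grasp_force: 0.0
time: 14.95
tcp_pos: [0.4881, -0.2265, 0.1492]
ee_rot: [[0.997, 0.081, -0.001], [0.081, -0.997, 0.0], [-0.001, -0.0, -1.0]]
wrist_force: [-0.8, -0.1, -0.4]
grip_width: 0.0852
grasp_force: 0.0
t 14.9 pos [ 0.4881 -0.2265  0.1492] head 0.081 shift mm (now axes) [  4.5  -3.8 145.2] rotvec [-0.     0.001 -0.005] shift in target axes [  4.4  -3.8 145.2] F [-0.77 -0.06 -0.37] Tz [ 0.018 -0.039  0.01 ] grip [0.0852 0.    ] j [ 0.53  0.28 -0.2   1.93  0.07  0.94 -1.19]
rack [0.5782 0.3426] L 0.1484 hd -0.102 deck [0.0022 0.1074]
rack [ 0.5143 -0.3426] L 0.1483 hd -0.112 deck [ 0.0098 -0.5807]
```

```bash
python3 -m creep '2 -4 40 0 0 -0.004 1;1 0 40 0 0 0 1;0 0 30 0 0 0 1;0 0 20 0 0 0 1;0 0 10 0 0 0 1;0 0 4 0 0 0 1;0 0 0 0 0 0 1;0 0 0 0 0 0 0.5;0 0 0 0 0 0 0.5;0 0 0 0 0 0 0.5;0 0 0 0 0 0 0.5;0 0 0 0 0 0 0.5' 40; python3 go.py .4922 -.2224 .005 .086; python3 -m creep '0 0 -20 0 0 0 0.5;0 0 -40 0 0 0 0.5;0 0 -40 0 0 0 0.5;0 0 -30 0 0 0 0.5;0 0 0 0 0 0 0.5;0 0 0 0 0 0 0.5';python3 go.py .5673 .2357 .14 -.104
```

```text
time: 16.2
tcp_pos: [0.4941, -0.2212, 0.0083]
ee_rot: [[0.996, 0.09, 0.005], [0.09, -0.996, -0.002], [0.004, 0.002, -1.0]]
wrist_force: [-0.8, 0.4, 5.2]
grip_width: 0.0601
grasp_force: 42.5
t 16.2 pos [ 0.4941 -0.2212  0.0083] head 0.09 shift mm (now axes) [-2.   1.1  3.3] rotvec [ 0.002 -0.004  0.004] shift in target axes [-2.   1.1  3.3] F [-0.76  0.44  5.18] Tz [0.089 0.21  0.063] grip [ 0.0601 42.4858] j [ 0.49  0.5  -0.17  1.99  0.13  0.66 -1.25]
time: 16.8
tcp_pos: [0.4925, -0.2209, 0.1372]
ee_rot: [[0.996, 0.089, 0.003], [0.089, -0.996, -0.001], [0.003, 0.002, -1.0]]
wrist_force: [-0.8, 0.3, -2.5]
grip_width: 0.0602
grasp_force: 43.9
t 16.8 pos [ 0.4925 -0.2209  0.1372] head 0.089 shift mm (now axes) [ 115.3 -448.    -3.2] rotvec [ 0.001 -0.003  0.193] shift in target axes [  27.  -461.9   -2.8] F [-0.77  0.26 -2.47] Tz [ 0.022 -0.003  0.064] grip [ 0.0602 43.9172] j [ 0.52  0.29 -0.2   1.94  0.07  0.91 -1.2 ]
```

```bash
python3 -m creep '0 0 0 0 0 0.097 0.5;0 0 0 0 0 0.096 0.5;2.9 -46 -1 0 0 0 0.5;2.9 -46 -1 0 0 0 0.5;2.9 -46 -1 0 0 0 0.5;2.9 -46 0 0 0 0 0.5;2.9 -46 0 0 0 0 0.5;2.9 -46 0 0 0 0 0.5;2.9 -46 0 0 0 0 0.5;2.9 -46 0 0 0 0 0.5;2.9 -46 0 0 0 0 0.5;2.9 -46 0 0 0 0 0.5'; python3 -m creep '0 0 15 0 0 0 0.5;0 0 15 0 0 0 0.5;0 0 5 0 0 0 0.5;0 0 0 0 0 0 0.5;0 0 0 0 0 0 0.5'; python3 go.py .569 .2357 .058 -.104; python3 - <<'E'
from h import *
d=imaging.snapshot("wrist");im=d["img"][:,:,::-1].copy();np.save("w6.npy",P(d))
m=cv2.inRange(cv2.cvtColor(d["img"],cv2.COLOR_RGB2HSV),(50,90,50),(75,255,255))
for u in(270,327,380):
    v=np.where(m[:,u]>0)[0]; print(u,v[v>60][:3])
for v in (180,): 
    u=np.where(m[v]>0)[0];u=u[(u>180)&(u<480)];print(u.min(),u.max())
cv2.imwrite("pics/w6.png",im)
E
```

```text
time: 18.0
tcp_pos: [0.5669, 0.2347, 0.1364]
ee_rot: [[0.995, -0.103, -0.003], [-0.103, -0.995, -0.003], [-0.003, 0.003, -1.0]]
wrist_force: [0.4, -0.5, -1.4]
grip_width: 0.06
grasp_force: 43.9
time: 18.5
tcp_pos: [0.5689, 0.2317, 0.1039]
ee_rot: [[0.994, -0.106, 0.001], [-0.106, -0.994, -0.002], [0.001, 0.002, -1.0]]
wrist_force: [0.2, 0.5, -1.9]
grip_width: 0.0601
grasp_force: 44.0
t 18.5 pos [0.5689 0.2317 0.1039] head -0.106 shift mm (now axes) [-0.4 -4.1 45.9] rotvec [ 0.002 -0.001 -0.002] shift in target axes [-0.3 -4.  45.9] F [ 0.18  0.53 -1.92] Tz [ 0.048  0.04  -0.026] grip [ 0.0601 44.0101] j [-0.16  0.48 -0.36  1.77  0.21  0.93 -2.29]
270 [151 152 153]
327 [151 152 153]
380 [151 152 153]
229 425
```

```bash
python3 -m creep '0.5 -4 10 0 0 0 0.5;0 0 15 0 0 0 0.5;0 0 10 0 0 0 0.5;0 0 6 0 0 0 0.5;0 0 3 0 0 0 0.5;0 0 0 0 0 0 0.5;0 0 0 0 0 0 0.5';python3 -m creep '0 0 1.5 0 0 0 0.5;0 0 0 0 0 0 0.5';python3 -m creep '0 0 1 0 0 0 0.5;0 0 0 0 0 0 0.5'; python3 go.py .5690 .2357 .058 -.104
```

```text
time: 19.25
tcp_pos: [0.5701, 0.2381, 0.0607]
ee_rot: [[0.995, -0.103, 0.003], [-0.103, -0.995, -0.0], [0.003, 0.0, -1.0]]
wrist_force: [-0.2, 1.2, -2.1]
grip_width: 0.0605
grasp_force: 44.0
time: 19.45
tcp_pos: [0.57, 0.238, 0.0593]
ee_rot: [[0.995, -0.103, 0.003], [-0.103, -0.995, -0.0], [0.003, 0.0, -1.0]]
wrist_force: [0.4, -0.0, -1.9]
grip_width: 0.0605
grasp_force: 44.0
time: 19.65
tcp_pos: [0.5701, 0.238, 0.0585]
ee_rot: [[0.995, -0.103, 0.003], [-0.103, -0.995, -0.001], [0.003, 0.0, -1.0]]
wrist_force: [-0.0, -0.8, -0.0]
grip_width: 0.0598
grasp_force: 44.1
t 19.6 pos [0.5701 0.238  0.0585] head -0.103 shift mm (now axes) [-0.9  2.4  0.5] rotvec [ 0.    -0.003  0.001] shift in target axes [-0.9  2.4  0.5] F [-0.02 -0.79 -0.01] Tz [-0.098  0.065  0.006] grip [ 0.0598 44.1241] j [-0.19  0.55 -0.35  1.78  0.24  0.85 -2.32]
```

```bash
python3 -m creep '0 0 1 0 0 0 0.5;0 0 0 0 0 0 0.5';python3 -m creep '0 0 0 0 0 0 0.85;0 0 0 0 0 0 0.85;0 0 0 0 0 0 0.85;0 0 0 0 0 0 0.85;0 0 -25 0 0 0 0.85;0 0 -40 0 0 0 0.85;0 0 -40 0 0 0 0.9;0 0 0 0 0 0 0.9'; python3 go.py .5143 -.343 .145 -.1; python3 racks.py
```

```text
time: 19.85
tcp_pos: [0.5701, 0.238, 0.0584]
ee_rot: [[0.995, -0.103, 0.003], [-0.103, -0.995, -0.001], [0.003, 0.001, -1.0]]
wrist_force: [-2.4, -1.1, 5.3]
grip_width: 0.0598
grasp_force: 44.4
time: 20.65
tcp_pos: [0.5741, 0.2406, 0.1691]
ee_rot: [[0.995, -0.103, 0.014], [-0.103, -0.995, 0.005], [0.014, -0.006, -1.0]]
wrist_force: [1.4, 1.0, 1.1]
grip_width: 0.0767
grasp_force: 0.0
t 20.6 pos [0.5741 0.2406 0.1691] head -0.103 shift mm (now axes) [3.000e-01 5.868e+02 2.040e+01] rotvec [-0.006 -0.014 -0.003] shift in target axes [ -1.3 586.7  24.1] F [1.38 0.95 1.1 ] Tz [ 0.014 -0.102 -0.005] grip [0.0767 0.    ] j [-0.16  0.41 -0.38  1.72  0.18  1.03 -2.28]
rack [0.5694 0.3435] L 0.1307 hd -0.102 deck [-0.0066  0.1074]
rack [ 0.5145 -0.3421] L 0.1482 hd -0.098 deck [ 0.01   -0.5802]
```

```bash
python3 -m creep '0 48.5 1 0 0 0 1;0 48.5 1 0 0 0 1;0 48.5 1 0 0 0 1;0 48.5 1 0 0 0 1;0 48.5 1 0 0 0 1;0 48.5 1 0 0 0 1;0 48.5 1 0 0 0 1;0 48.5 1 0 0 0 1;0 48.5 1 0 0 0 1;0 48.5 1 0 0 0 1;0 48.5 1 0 0 0 1;0 48.5 1 0 0 0 1'; python3 -m creep '0 0 0 0 0 0 1;0 0 0 0 0 0 1;0 0 0 0 0 0 1';  python3 go.py .5145 -.3425 .004 -.095;python3 racks.py
```

```text
time: 21.9
tcp_pos: [0.5081, -0.3423, 0.1484]
ee_rot: [[0.995, -0.103, -0.001], [-0.103, -0.995, 0.001], [-0.001, -0.001, -1.0]]
wrist_force: [-0.2, -0.8, 0.3]
grip_width: 0.0854
grasp_force: 0.0
time: 22.2
tcp_pos: [0.5095, -0.3389, 0.1489]
ee_rot: [[0.995, -0.101, 0.0], [-0.101, -0.995, 0.002], [0.0, -0.002, -1.0]]
wrist_force: [0.3, 0.3, -0.4]
grip_width: 0.0854
grasp_force: 0.0
t 22.2 pos [ 0.5095 -0.3389  0.1489] head -0.102 shift mm (now axes) [  5.3   3.3 144.9] rotvec [-0.002 -0.    -0.007] shift in target axes [  5.3   3.1 144.9] F [ 0.35  0.27 -0.43] Tz [ 0.13  -0.025  0.044] grip [0.0854 0.    ] j [ 0.63  0.4  -0.13  1.76  0.06  0.99 -1.2 ]
rack [0.5782 0.3426] L 0.1484 hd -0.102 deck [0.0022 0.1074]
rack [0.5662 0.235 ] L 0.1482 hd -0.104 deck [ 0.0015 -0.0008]
```

```bash
python3 -m creep '2 3 40 0 0 -0.007 1;1 0 40 0 0 0 1;0 0 30 0 0 0 1;0 0 20 0 0 0 1;0 0 10 0 0 0 1;0 0 4 0 0 0 1;0 0 0 0 0 0 1;0 0 0 0 0 0 0.5;0 0 0 0 0 0 0.5;0 0 0 0 0 0 0.5;0 0 0 0 0 0 0.5;0 0 0 0 0 0 0.5' 40; python3 go.py .5145 -.3425 .005 -.095; python3 -m creep '0 0 -20 0 0 0 0.5;0 0 -40 0 0 0 0.5;0 0 -40 0 0 0 0.5;0 0 -30 0 0 0 0.5;0 0 0 0 0 0 0.5;0 0 0 0 0 0 0.5';python3 go.py .5576 .1263 .14 -.104
```

```text
time: 23.45
tcp_pos: [0.5141, -0.3447, 0.0082]
ee_rot: [[0.995, -0.096, 0.005], [-0.096, -0.995, -0.002], [0.005, 0.001, -1.0]]
wrist_force: [-0.5, 1.0, 6.5]
grip_width: 0.0605
grasp_force: 42.4
t 23.4 pos [ 0.5141 -0.3447  0.0082] head -0.096 shift mm (now axes) [ 0.2 -2.3  3.2] rotvec [ 0.001 -0.005 -0.001] shift in target axes [ 0.2 -2.3  3.2] F [-0.46  0.96  6.5 ] Tz [ 0.37   0.225 -0.024] grip [ 0.0605 42.4485] j [ 0.61  0.6  -0.11  1.8   0.09  0.74 -1.21]
time: 24.05
tcp_pos: [0.5124, -0.3447, 0.1369]
ee_rot: [[0.995, -0.096, 0.003], [-0.096, -0.995, -0.002], [0.003, 0.001, -1.0]]
wrist_force: [-0.9, 0.4, -1.7]
grip_width: 0.0603
grasp_force: 43.8
t 24.1 pos [ 0.5124 -0.3447  0.1369] head -0.096 shift mm (now axes) [-4.000e-01 -4.731e+02 -3.700e+00] rotvec [ 0.001 -0.003  0.008] shift in target axes [  -3.9 -473.1   -3.1] F [-0.92  0.4  -1.7 ] Tz [0.005 0.062 0.032] grip [ 0.0603 43.8093] j [ 0.63  0.42 -0.13  1.76  0.06  0.96 -1.19]
```

```bash
python3 -m creep '0 0 0 0 0 0.008 0.5;0 -47 -1 0 0 0 0.5;0 -47 -1 0 0 0 0.5;0 -47 -1 0 0 0 0.5;-1 -47 0 0 0 0 0.5;0 -47 0 0 0 0 0.5;-1 -47 0 0 0 0 0.5;0 -47 0 0 0 0 0.5;-1 -47 0 0 0 0 0.5;0 -47 0 0 0 0 0.5;-1 -47 0 0 0 0 0.5'; python3 -m creep '0 0 15 0 0 0 0.5;0 0 15 0 0 0 0.5;0 0 5 0 0 0 0.5;0 0 0 0 0 0 0.5;0 0 0 0 0 0 0.5'; python3 go.py .5576 .1263 .058 -.104; python3 - <<'E'
from h import *
d=imaging.snapshot("wrist");im=d["img"][:,:,::-1].copy();p=P(d)
m=cv2.inRange(cv2.cvtColor(d["img"],cv2.COLOR_RGB2HSV),(50,90,50),(75,255,255))
for u in(270,327,380):
    v=np.where(m[:,u]>0)[0]; print(u,v[v>60][:3])
u=np.where(m[180]>0)[0];u=u[(u>210)&(u<480)];print(u.min(),u.max())
vv=np.where(m[:,327]>0)[0];v=vv[vv>60][0]+2
z=readout.state()["tcp_pos"][2]-.008+.036
print("rear edge deck x",deck(atzP(p,(327,v),z))-[.072,0])
cv2.imwrite("pics/w7.png",im)
E
```

```text
time: 25.15
tcp_pos: [0.5556, 0.1248, 0.1367]
ee_rot: [[0.995, -0.104, -0.002], [-0.104, -0.995, -0.002], [-0.002, 0.002, -1.0]]
wrist_force: [1.3, -0.8, -1.0]
grip_width: 0.0603
grasp_force: 43.9
time: 25.65
tcp_pos: [0.5573, 0.1214, 0.1034]
ee_rot: [[0.994, -0.107, 0.001], [-0.107, -0.994, -0.002], [0.001, 0.002, -1.0]]
wrist_force: [0.1, 0.4, -1.4]
grip_width: 0.0603
grasp_force: 43.9
t 25.6 pos [0.5573 0.1214 0.1034] head -0.107 shift mm (now axes) [-0.3 -5.  45.4] rotvec [ 0.002 -0.001 -0.003] shift in target axes [-0.2 -4.9 45.4] F [ 0.11  0.45 -1.41] Tz [ 0.02  -0.018  0.01 ] grip [ 0.0603 43.904 ] j [-0.01  0.41 -0.33  1.88  0.17  0.88 -2.1 ]
270 [144 145 146]
327 [144 145 146]
380 [144 145 146]
229 424
rear edge deck x [ 0.00414498 -0.11558217]
```

```bash
python3 -m creep '-2.5 -4 10 0 0 0 0.5;0 0 15 0 0 0 0.5;0 0 10 0 0 0 0.5;0 0 6 0 0 0 0.5;0 0 3 0 0 0 0.5;0 0 0 0 0 0 0.5;0 0 0 0 0 0 0.5';python3 -m creep '0 0 1.5 0 0 0 0.5;0 0 0 0 0 0 0.5';python3 -m creep '0 0 1 0 0 0 0.5;0 0 0 0 0 0 0.5'; python3 -m creep '0 0 1 0 0 0 0.5;0 0 0 0 0 0 0.5';python3 go.py .5559 .1263 .058 -.104
```

```text
time: 26.4
tcp_pos: [0.5557, 0.1279, 0.0602]
ee_rot: [[0.995, -0.104, 0.003], [-0.104, -0.995, -0.001], [0.003, 0.0, -1.0]]
wrist_force: [0.1, 0.2, -1.4]
grip_width: 0.0602
grasp_force: 43.9
time: 26.6
tcp_pos: [0.5557, 0.1278, 0.0588]
ee_rot: [[0.995, -0.104, 0.003], [-0.104, -0.995, -0.001], [0.003, 0.0, -1.0]]
wrist_force: [0.1, 0.7, -1.5]
grip_width: 0.0598
grasp_force: 43.9
time: 26.8
tcp_pos: [0.5557, 0.1279, 0.0583]
ee_rot: [[0.995, -0.104, 0.003], [-0.104, -0.995, -0.001], [0.003, 0.0, -1.0]]
wrist_force: [-0.9, 0.0, 3.4]
grip_width: 0.0601
grasp_force: 44.1
time: 27.0
tcp_pos: [0.5557, 0.1278, 0.0582]
ee_rot: [[0.995, -0.104, 0.002], [-0.104, -0.995, -0.001], [0.002, 0.001, -1.0]]
wrist_force: [-3.4, -0.6, 8.7]
grip_width: 0.0598
grasp_force: 44.5
t 27.0 pos [0.5557 0.1278 0.0582] head -0.104 shift mm (now axes) [0.4 1.5 0.2] rotvec [ 0.001 -0.002 -0.   ] shift in target axes [0.4 1.5 0.2] F [-3.4  -0.56  8.65] Tz [-0.275  0.688  0.026] grip [ 0.0598 44.4565] j [-0.04  0.47 -0.31  1.9   0.2   0.8  -2.13]
```

```bash
python3 -m creep '0 0 -1 0 0 0 0.5;0 0 0 0 0 0 0.85;0 0 0 0 0 0 0.85;0 0 0 0 0 0 0.85;0 0 0 0 0 0 0.85;0 0 -25 0 0 0 0.85;0 0 -40 0 0 0 0.85;0 0 -40 0 0 0 0.85;0 0 -40 0 0 0 0.85;0 0 -30 0 0 0 0.85;0 0 0 0 0 0 0.5;0 0 0 0 0 0 0.5'; python3 go.py .40 .2535 .22 -.104; python3 racks.py
```

```text
time: 28.2
tcp_pos: [0.5554, 0.128, 0.2332]
ee_rot: [[0.995, -0.104, 0.004], [-0.104, -0.995, -0.001], [0.004, 0.0, -1.0]]
wrist_force: [0.1, -0.6, -0.7]
grip_width: 0.0446
grasp_force: 0.0
t 28.2 pos [0.5554 0.128  0.2332] head -0.104 shift mm (now axes) [-167.6 -108.7   12.6] rotvec [ 0.    -0.004 -0.   ] shift in target axes [-167.5 -108.7   13.2] F [ 0.07 -0.64 -0.65] Tz [ 0.013 -0.023  0.01 ] grip [0.0446 0.    ] j [ 0.01  0.25 -0.36  1.78  0.1   1.12 -2.06]
rack [0.5782 0.3426] L 0.1484 hd -0.102 deck [0.0022 0.1074]
rack [0.5652 0.2343] L 0.1465 hd -0.104 deck [ 0.0006 -0.0017]
```

```bash
python3 -m creep '-33 -22 2 0 0 0 0.4;-33 -22 2 0 0 0 0.4;-33 -22 2 0 0 0 0.4;-33 -22 2 0 0 0 0.4;-33 -21 2 0 0 0 0.4;0 0 0 0 0 0 0.4;0 0 0 0 0 0 0.4'; python3 go.py .40 .2535 .22 3.59; python3 racks.py; python3 - <<'E'
from h import *
np.set_printoptions(suppress=True)
d=imaging.snapshot("wrist");np.save("w8.npy",P(d))
im=d["img"][:,:,::-1].copy()
q=proj(d,[.3987,.2533,.146]);print(q);cv2.circle(im,tuple(int(x) for x in q),4,(255,0,255),1)
cv2.imwrite("pics/w8.png",im)
E
```

```text
time: 28.95
tcp_pos: [0.4005, 0.2533, 0.2203]
ee_rot: [[0.995, -0.101, -0.001], [-0.101, -0.995, -0.003], [-0.001, 0.003, -1.0]]
wrist_force: [-0.5, 0.4, -0.0]
grip_width: 0.034
grasp_force: 0.0
t 28.9 pos [0.4005 0.2533 0.2203] head -0.101 shift mm (now axes) [-0.5 -0.2  0.3] rotvec [ 2.000e-03 -4.000e-03  2.592e+00] shift in target axes [0.3 0.4 0.3] F [-0.54  0.37 -0.01] Tz [-0.017 -0.01   0.05 ] grip [0.034 0.   ] j [-0.17  0.09 -0.5   2.    0.05  1.07 -2.37]
rack [0.595 0.341] L 0.1144 hd -0.095 deck [0.0191 0.1076]
rack [0.5671 0.2349] L 0.1464 hd -0.104 deck [ 0.0024 -0.0008]
rack [0.5544 0.1259] L 0.1467 hd -0.097 deck [ 0.0011 -0.1105]
[324.71762025 263.88805942]
```

View pics/w8.png

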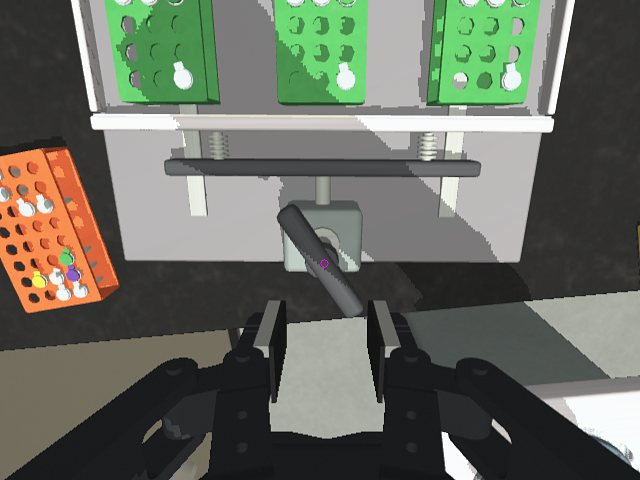

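Three racks lie between the bars without touching them. The handle runs from about (289,213) to (352,307), and its centre is within 3 px of prediction.

```bash
python3 - <<'E'
from h import *
p=np.load("w8.npy")
for z in(.14,.146):
    a=atzP(p,(289,213),z);b=atzP(p,(352,307),z);e=a-b;print(z,(a+b)/2,np.hypot(*e),np.arctan2(e[1],e[0]),np.arctan2(e[1],e[0])+np.pi)
E
python3 -m creep '0 0 0 0 0 -0.149 0.4;0 0 0 0 0 -0.149 0.4;0 0 0 0 0 -0.149 0.4;0 0 0 0 0 -0.149 0.4;0 0 0 0 0 -0.149 0.4;0 0 0 0 0 -0.149 0.4;0 0 0 0 0 -0.149 0.4;0 0 0 0 0 -0.149 0.4;0 0 0 0 0 -0.149 0.4;0 0 0 0 0 -0.149 0.4;0 0 0 0 0 -0.149 0.4;0 0 0 0 0 -0.149 0.4';python3 -m creep '0 0 0 0 0 -0.149 0.4;0 0 0 0 0 -0.149 0.4;0 0 0 0 0 -0.149 0.4;0 0 0 0 0 -0.149 0.4;0 0 0 0 0 -0.149 0.4;0 0 0 0 0 -0.149 0.4;0 0 0 0 0 -0.149 0.4;0 0 0 0 0 -0.149 0.4;0 0 0 0 0 -0.149 0.4;0 0 0 0 0 -0.149 0.4;0 0 0 0 0 -0.149 0.4;0 0 0 0 0 -0.149 0.4';python3 -m creep '0 0 0 0 0 -0.1 0.4;0 0 0 0 0 0 0.4;0 0 0 0 0 0 0.4'; python3 go.py .399 .2533 .13 3.69
```

```text
0.14 [0.39803932 0.25526206] 0.07465785711116878 0.4555135039038256 3.5971061574936187
0.146 [0.40018871 0.25496896] 0.07264970098165639 0.4555135039038263 3.597106157493619
time: 30.25
tcp_pos: [0.4035, 0.2518, 0.2216]
ee_rot: [[-0.115, 0.993, 0.001], [0.993, 0.115, -0.001], [-0.001, 0.001, -1.0]]
wrist_force: [-0.4, -0.6, 0.2]
grip_width: 0.0342
grasp_force: 0.0
time: 31.45
tcp_pos: [0.4035, 0.2518, 0.2216]
ee_rot: [[-0.945, -0.326, 0.001], [-0.326, 0.945, -0.001], [-0.001, -0.001, -1.0]]
wrist_force: [-0.5, 0.4, 1.1]
grip_width: 0.0341
grasp_force: 0.0
time: 31.75
tcp_pos: [0.403, 0.2524, 0.2218]
ee_rot: [[-0.911, -0.413, 0.001], [-0.413, 0.911, -0.001], [-0.001, -0.001, -1.0]]
wrist_force: [-0.2, 1.3, 0.0]
grip_width: 0.0341
grasp_force: 0.0
t 31.8 pos [0.403  0.2524 0.2218] head -2.716 shift mm (now axes) [ 3.4  2.6 91.8] rotvec [-0.001  0.001 -0.123] shift in target axes [ 3.   2.9 91.8] F [-0.15  1.26  0.  ] Tz [-0.009  0.049 -0.01 ] grip [0.0341 0.    ] j [ 0.05  0.11 -0.72  1.99  0.09  1.07  1.28]
```

```bash
python3 -m creep '3.3 3.1 30 0 0 -0.03 0.4;0 0 30 0 0 0 0.4;0 0 20 0 0 0 0.4;0 0 7 0 0 0 0.4;0 0 3 0 0 0 0.4;0 0 0 0 0 0 0.4;0 0 0 0 0 0 0.05;0 0 0 0 0 0 0.05;0 0 0 0 0 0 0.05;0 0 0 0 0 0 0.05;0 0 0 0 0 0 0.05' 40; python3 go.py .3987 .2538 .131 3.6
```

```text
time: 32.85
tcp_pos: [0.3987, 0.2564, 0.1335]
ee_rot: [[-0.896, -0.444, 0.004], [-0.444, 0.896, 0.001], [-0.004, -0.001, -1.0]]
wrist_force: [-2.3, 2.3, 6.1]
grip_width: 0.0127
grasp_force: 42.6
t 32.9 pos [0.3987 0.2564 0.1335] head -2.681 shift mm (now axes) [ 1.1 -2.3  2.5] rotvec [-0.001  0.004  0.002] shift in target axes [ 1.1 -2.3  2.5] F [-2.29  2.33  6.1 ] Tz [ 0.458  0.416 -0.067] grip [1.27000e-02 4.26358e+01] j [-0.01  0.24 -0.71  2.07  0.21  0.89  1.2 ]
```

```bash
python3 -m creep '0 0 -1 0 0 0.1 0.05;0 0 0 0 0 0.149 0.05;0 0 0 0 0 0.149 0.05;0 0 0 0 0 0.149 0.05' 60; python3 go.py .3987 .2538 .131 3.6; python3 -m creep '0 0 0 0 0 0.149 0.05;0 0 0 0 0 0.149 0.05;0 0 0 0 0 0.149 0.05;0 0 0 0 0 0.149 0.05;0 0 0 0 0 0.149 0.05;0 0 0 0 0 0.149 0.05;0 0 0 0 0 0.149 0.05;0 0 0 0 0 0.149 0.05'; python3 go.py .3987 .2538 .131 3.6
```

```text
time: 33.25
tcp_pos: [0.3988, 0.2559, 0.1336]
ee_rot: [[-0.996, 0.091, 0.004], [0.091, 0.996, 0.001], [-0.004, 0.001, -1.0]]
wrist_force: [0.6, 3.0, 1.1]
grip_width: 0.0122
grasp_force: 62.0
t 33.2 pos [0.3988 0.2559 0.1336] head 3.05 shift mm (now axes) [-0.1 -2.1  2.6] rotvec [ 0.     0.004 -0.55 ] shift in target axes [ 1.  -1.8  2.6] F [0.62 3.   1.08] Tz [ 0.503 -0.031  0.182] grip [1.22000e-02 6.20434e+01] j [-0.08  0.23 -0.63  2.08  0.17  0.88  0.67]
time: 34.05
tcp_pos: [0.3981, 0.2551, 0.1336]
ee_rot: [[-0.283, 0.959, 0.002], [0.959, 0.283, -0.001], [-0.001, 0.002, -1.0]]
wrist_force: [-1.8, 0.8, 3.1]
grip_width: 0.012
grasp_force: 62.4
t 34.0 pos [0.3981 0.2551 0.1336] head 1.858 shift mm (now axes) [-1.4  0.2  2.6] rotvec [ 0.     0.003 -1.742] shift in target axes [ 0.1 -1.4  2.6] F [-1.76  0.78  3.14] Tz [0.152 0.364 0.128] grip [1.20000e-02 6.23759e+01] j [-0.22  0.2  -0.47  2.08  0.12  0.88 -0.48]
```

```bash
python3 -m creep '0 0 0 0 0 0.149 0.05;0 0 0 0 0 0.149 0.05;0 0 0 0 0 0.149 0.05;0 0 0 0 0 0.149 0.05;0 0 0 0 0 0.149 0.05;0 0 0 0 0 0.149 0.05;0 0 0 0 0 0.149 0.05;0 0 0 0 0 0.149 0.05'; python3 go.py .3987 .2538 .131 3.6;python3 -m creep '0 0 0 0 0 0.149 0.05;0 0 0 0 0 0.149 0.05;0 0 0 0 0 0.149 0.05;0 0 0 0 0 0.149 0.05;0 0 0 0 0 0.149 0.05;0 0 0 0 0 0 0.05'; python3 go.py .3987 .2538 .131 3.6
```

```text
time: 34.85
tcp_pos: [0.3972, 0.2554, 0.1336]
ee_rot: [[0.786, 0.618, 0.001], [0.618, -0.786, -0.001], [0.0, 0.001, -1.0]]
wrist_force: [-3.0, 0.8, 3.7]
grip_width: 0.0122
grasp_force: 62.5
t 34.9 pos [0.3972 0.2554 0.1336] head 0.666 shift mm (now axes) [0.2 2.2 2.6] rotvec [ 0.000e+00  1.000e-03 -2.934e+00] shift in target axes [-0.7 -2.1  2.6] F [-2.98  0.85  3.75] Tz [0.329 0.794 0.152] grip [1.22000e-02 6.25359e+01] j [-0.35  0.19 -0.33  2.09  0.08  0.88 -1.63]
time: 35.45
tcp_pos: [0.397, 0.256, 0.1335]
ee_rot: [[0.997, -0.073, 0.001], [-0.073, -0.997, 0.0], [0.0, -0.0, -1.0]]
wrist_force: [-5.1, 1.9, 4.4]
grip_width: 0.0126
grasp_force: 62.5
t 35.5 pos [0.397  0.256  0.1335] head -0.073 shift mm (now axes) [1.9 2.1 2.5] rotvec [-1.00e-03  0.00e+00  2.61e+00] shift in target axes [-0.6 -2.7  2.5] F [-5.11  1.92  4.43] Tz [ 0.612  0.997 -0.156] grip [1.26000e-02 6.25379e+01] j [-0.43  0.18 -0.25  2.09  0.06  0.87 -2.36]
```

```bash
python3 -m creep '0 0 0 0 0 0 0.4;0 0 0 0 0 0 0.4;0 0 -10 0 0 0 0.4;0 0 -25 0 0 0 0.4;0 0 0 0 0 -0.14 0.4;0 0 0 0 0 -0.149 0.4;0 0 0 0 0 -0.149 0.4;0 0 0 0 0 -0.149 0.4;0 0 0 0 0 -0.149 0.4;0 0 0 0 0 -0.149 0.4;0 0 0 0 0 -0.149 0.4;0 0 0 0 0 -0.149 0.4'; python3 -m creep '0 0 0 0 0 -0.149 0.4;0 0 0 0 0 -0.149 0.4;0 0 0 0 0 -0.149 0.4;0 0 0 0 0 -0.149 0.4;0 0 0 0 0 -0.149 0.4;0 0 0 0 0 -0.149 0.4;0 0 0 0 0 -0.149 0.4;0 0 0 0 0 -0.149 0.4;0 0 0 0 0 -0.149 0.4;0 0 0 0 0 -0.149 0.4;0 0 0 0 0 -0.149 0.4;0 0 0 0 0 -0.149 0.4'; python3 -m creep '0 0 0 0 0 -0.149 0.4;0 0 0 0 0 0 0.4;0 0 0 0 0 0 0.4'; python3 go.py .397 .2558 .132 3.069
python3 - <<'E'
from h import *
d=imaging.snapshot("top");c=d["img"][175:295,165:305,::-1];cv2.imwrite("pics/t6.png",cv2.resize(c,None,fx=5,fy=5,interpolation=cv2.INTER_CUBIC))
E
```

```text
time: 36.65
tcp_pos: [0.3988, 0.2542, 0.1687]
ee_rot: [[0.44, 0.898, 0.003], [0.898, -0.44, -0.001], [0.0, 0.003, -1.0]]
wrist_force: [-0.2, 0.9, -0.1]
grip_width: 0.0341
grasp_force: 0.0
time: 37.85
tcp_pos: [0.3988, 0.2541, 0.1687]
ee_rot: [[-0.972, 0.236, 0.003], [0.236, 0.972, -0.001], [-0.003, -0.0, -1.0]]
wrist_force: [-0.4, -0.6, -0.2]
grip_width: 0.0341
grasp_force: 0.0
time: 38.15
tcp_pos: [0.3986, 0.2544, 0.1685]
ee_rot: [[-0.995, 0.099, 0.003], [0.099, 0.995, -0.001], [-0.003, -0.001, -1.0]]
wrist_force: [-0.2, -0.1, -0.5]
grip_width: 0.0343
grasp_force: 0.0
t 38.1 pos [0.3986 0.2544 0.1685] head 3.042 shift mm (now axes) [ 1.8  1.2 36.5] rotvec [-0.001  0.003 -0.027] shift in target axes [ 1.7  1.3 36.5] F [-0.22 -0.07 -0.48] Tz [-0.01   0.048 -0.01 ] grip [0.0343 0.    ] j [-0.18  0.16 -0.51  2.05  0.1   0.95  0.73]
```

View pics/t6.png

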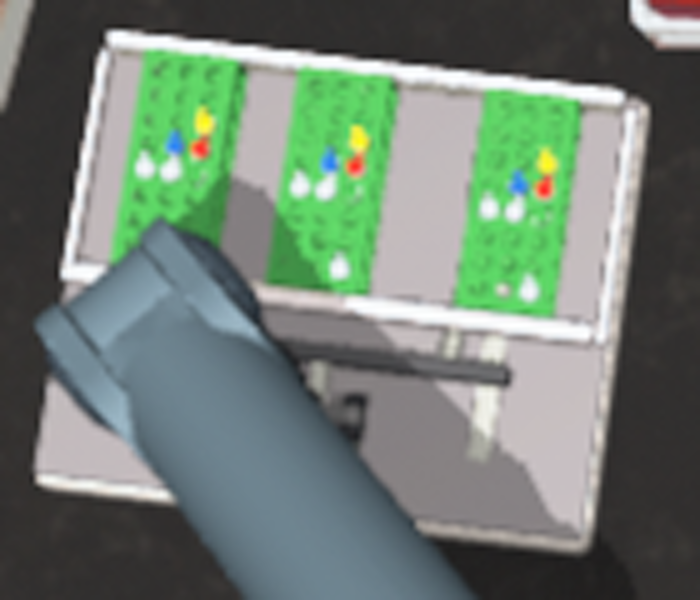

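The racks are square, with the front bar right at their near ends. Regripping the handle to tighten.

```bash
python3 -m creep '1 1 15 0 0 -0.027 0.4;0 0 12 0 0 0 0.4;0 0 6 0 0 0 0.4;0 0 3 0 0 0 0.4;0 0 0 0 0 0 0.4;0 0 0 0 0 0 0.05;0 0 0 0 0 0 0.05;0 0 0 0 0 0 0.05;0 0 0 0 0 0 0.05;0 0 0 0 0 0 0.05' 60; python3 go.py .397 .2558 .132 3.069; python3 -m creep '0 0 -1 0 0 0.07 0.05;0 0 0 0 0 0.07 0.05;0 0 0 0 0 0.07 0.05;0 0 0 0 0 0 0.05'; python3 go.py .397 .2558 .132 3.069;  python3 -m creep '0 0 0 0 0 0.1 0.05;0 0 0 0 0 0.1 0.05;0 0 0 0 0 0.1 0.05;0 0 0 0 0 0.1 0.05;0 0 0 0 0 0.1 0.05'; python3 go.py .397 .2558 .132 3.069
```

```text
time: 39.2
tcp_pos: [0.3976, 0.256, 0.1327]
ee_rot: [[-0.998, 0.069, 0.003], [0.069, 0.998, -0.001], [-0.003, -0.0, -1.0]]
wrist_force: [-0.9, -0.7, 5.6]
grip_width: 0.0129
grasp_force: 61.0
t 39.2 pos [0.3976 0.256  0.1327] head 3.073 shift mm (now axes) [ 0.5 -0.3  0.7] rotvec [-0.     0.003  0.004] shift in target axes [ 0.5 -0.3  0.7] F [-0.87 -0.68  5.56] Tz [-0.228  0.221  0.007] grip [1.29000e-02 6.10052e+01] j [-0.19  0.21 -0.51  2.08  0.13  0.88  0.73]
time: 39.6
tcp_pos: [0.3976, 0.2561, 0.1328]
ee_rot: [[-0.961, 0.275, 0.003], [0.275, 0.961, 0.0], [-0.003, 0.001, -1.0]]
wrist_force: [1.6, 0.0, -2.0]
grip_width: 0.0122
grasp_force: 60.2
t 39.6 pos [0.3976 0.2561 0.1328] head 2.863 shift mm (now axes) [ 0.5 -0.4  0.8] rotvec [ 0.001  0.003 -0.206] shift in target axes [ 0.5 -0.3  0.8] F [ 1.58  0.04 -2.03] Tz [ 0.143 -0.365 -0.147] grip [1.2200e-02 6.0205e+01] j [-0.22  0.21 -0.48  2.08  0.13  0.88  0.52]
time: 40.1
tcp_pos: [0.3977, 0.2562, 0.1328]
ee_rot: [[-0.711, 0.703, 0.003], [0.703, 0.711, 0.0], [-0.002, 0.002, -1.0]]
wrist_force: [1.9, 1.4, -1.5]
grip_width: 0.0123
grasp_force: 60.1
t 40.1 pos [0.3977 0.2562 0.1328] head 2.361 shift mm (now axes) [ 0.2 -0.7  0.8] rotvec [ 0.001  0.003 -0.708] shift in target axes [ 0.6 -0.4  0.8] F [ 1.89  1.41 -1.55] Tz [ 0.191 -0.372  0.162] grip [1.23000e-02 6.01363e+01] j [-0.27  0.2  -0.42  2.09  0.11  0.87  0.04]
```

```bash
cat > tq.py <<'E'
from h import *
s=readout.state();R=np.array(s["ee_rot"]);print("t",s["time"],"head",round(float(np.arctan2(R[1,0],R[0,0])),3),"Tz",np.round(s["wrist_torque"][2],3),"F",np.round(s["wrist_force"],1))
E
for i in 1; do python3 -m creep '0 0 0 0 0 0.1 0.05;0 0 0 0 0 0.1 0.05' >/dev/null; python3 tq.py; done; python3 -m creep '0 0 0 0 0 0.1 0.05;0 0 0 0 0 0.1 0.05' >/dev/null; python3 tq.py;python3 -m creep '0 0 0 0 0 0.1 0.05' >/dev/null; python3 tq.py;python3 -m creep '0 0 0 0 0 0.1 0.05' >/dev/null; python3 tq.py
python3 - <<'E'
from h import *
d=imaging.snapshot("top");c=d["img"][215:275,165:305,::-1];cv2.imwrite("pics/t7.png",cv2.resize(c,None,fx=5,fy=5,interpolation=cv2.INTER_CUBIC))
d=imaging.snapshot("wrist");cv2.imwrite("pics/w9.png",d["img"][:,:,::-1])
E
```

```text
t 40.3 head 2.162 Tz 0.176 F [ 3.2  1.1 -3.2]
t 40.5 head 1.962 Tz 0.208 F [ 1.3  0.6 -3.7]
t 40.6 head 1.862 Tz 0.195 F [ 3.1  0.9 -3.2]
t 40.7 head 1.762 Tz 0.149 F [ 1.9  0.  -3.6]
```

View pics/t7.png

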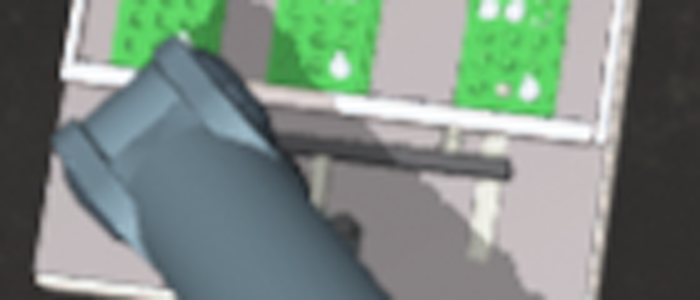

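```bash
python3 - <<'E'
import cv2,numpy as np
for f,off in(("c1",175),("t6",175),("t7",215)):
    g=cv2.cvtColor(cv2.imread(f"pics/{f}.png"),cv2.COLOR_BGR2GRAY).astype(float)
    g=cv2.copyMakeBorder(g,(off-175)*5,0,0,0,cv2.BORDER_REPLICATE)
    r=[]
    for u in range(405,440,3):
        col=g[:,u]
        lo,hi=270,400
        seg=col[lo:hi]; b=np.argmax(np.convolve(seg,np.ones(11)/11,'same'))+lo
        wb=np.clip(col[b-14:b+15]-205,0,None); vb=(wb*np.arange(b-14,b+15)).sum()/wb.sum()
        k=np.argmin(np.convolve(col[b+15:b+70],np.ones(9)/9,'same'))+b+15
        wk=np.clip(110-col[k-14:k+15],0,None); vk=(wk*np.arange(k-14,k+15)).sum()/wk.sum()
        r.append((vb,vk,vk-vb))
    print(f,np.median(r,0).round(2))
E
python3 -c "
from h import *
a=proj('top',[*(D+DX*-.08-DY*.08),.078]);b=proj('top',[*(D+DX*-.07-DY*.08),.078]);print('crop px per mm',5*np.hypot(*(a-b))/10)"
```

```text
c1 [329.54    nan    nan]
t6 [313.44 373.26  59.71]
t7 [313.02    nan    nan]
crop px per mm 1.5607198645095473<stdin>:12: RuntimeWarning: invalid value encountered in scalar divide
```

```bash
python3 - <<'E'
import cv2,numpy as np
for f,off in(("c1",175),("t6",175),("t7",215)):
    g=cv2.cvtColor(cv2.imread(f"pics/{f}.png"),cv2.COLOR_BGR2GRAY).astype(float)
    g=cv2.copyMakeBorder(g,(off-175)*5,0,0,0,cv2.BORDER_REPLICATE)
    out=[]
    for us in (range(405,436,2),range(462,472,2)):
        r=[]
        for u in us:
            col=cv2.GaussianBlur(g[:,u:u+1],(1,9),2)[:,0]
            b=np.argmax(col[275:365])+275
            k=np.argmin(col[b+15:b+75])+b+15
            m=(col[b]+col[k])/2
            dk=col[k]; th=dk+25
            i=k
            while col[i]<th:i-=1
            j=k
            while col[j]<th:j+=1
            lo=i+(col[i]-th)/(col[i]-col[i+1]); hi=j-(col[j]-th)/(col[j]-col[j-1])
            i=b
            while col[i]>200:i+=1
            be=i-(200-col[i])/(col[i-1]-col[i])
            r.append((be,lo,hi,(lo+hi)/2-be))
        out.append(np.median(r,0).round(1))
    print(f,*out)
E
```

```text
c1 [338.3 371.6 393.9  44.3] [343.4 376.8 399.2  44.7]
t6 [322.9 365.8 378.6  49.7] [327.7 360.7 381.2  43.2]
t7 [321.6 350.9 371.3  39.4] [327.8 355.5 374.5  37.4]
```

Springs have compressed about 4–4.5 mm: the bar has stopped while the carriage kept advancing, and torque has risen. I'll nudge it a little further, then release.

```bash
python3 -m creep '0 0 0 0 0 0.1 0.05;0 0 0 0 0 0.08 0.05'; python3 tq.py; python3 -m creep '0 0 0 0 0 0 0.05;0 0 0 0 0 0 0.4;0 0 0 0 0 0 0.4;0 0 0 0 0 0 0.4;0 0 -10 0 0 0 0.4;0 0 -30 0 0 0 0.4;0 0 -40 0 0 0 0.4;0 0 0 0 0 0 0.4'; python3 go.py .4855 -.4756 .16 .331
```

```text
time: 41.0
tcp_pos: [0.3978, 0.2563, 0.1328]
ee_rot: [[-0.013, 1.0, 0.003], [1.0, 0.013, 0.0], [0.0, 0.003, -1.0]]
wrist_force: [3.1, 0.8, -3.9]
grip_width: 0.0122
grasp_force: 59.9
t 41.0 head 1.584 Tz 0.159 F [ 3.1  0.8 -3.9]
time: 41.8
tcp_pos: [0.4007, 0.2589, 0.2198]
ee_rot: [[-0.013, 1.0, 0.013], [1.0, 0.013, 0.006], [0.006, 0.013, -1.0]]
wrist_force: [0.9, 0.6, -0.2]
grip_width: 0.034
grasp_force: 0.0
t 41.8 pos [0.4007 0.2589 0.2198] head 1.583 shift mm (now axes) [-735.9   74.8   56.4] rotvec [ 0.007 -0.013  1.252] shift in target axes [-158.5  722.2   59.8] F [ 0.93  0.59 -0.24] Tz [ 0.038 -0.047  0.038] grip [0.034 0.   ] j [-0.34  0.08 -0.33  2.01  0.03  1.05 -0.68]
```

```bash
python3 -m creep '-49 5 0 0 -0.01 0 0.8;-49 5 0 0 0 0 0.8;-49 5 0 0 0 0 0.8;-49 5 0 0 0 0 0.8;-49 5 0 0 0 0 0.8;-49 5 0 0 0 0 0.8;-49 5 0 0 0 0 0.8;-49 5 0 0 0 0 0.8;-49 5 0 0 0 0 0.8;-49 5 0 0 0 0 0.8;-49 5 0 0 0 0 0.8;-49 5 0 0 0 0 0.8'; python3 -m creep '-49 5 0 0 0 0 0.8;-49 5 0 0 0 0 0.8;-49 5 0 0 0 0 0.8;0 0 0 0 0 0 0.8;0 0 0 0 0 0 0.8'; python3 go.py .4855 -.4756 .06 1.57; python3 racks.py; python3 - <<'E'
import cv2,numpy as np
g=cv2.imread("pics/top_last.png");cv2.imwrite("pics/t8.png",cv2.resize(g[175:295,165:305],None,fx=5,fy=5,interpolation=cv2.INTER_CUBIC))
E
```

```text
time: 43.0
tcp_pos: [0.4642, -0.3329, 0.2196]
ee_rot: [[-0.013, 1.0, 0.003], [1.0, 0.013, -0.011], [-0.011, 0.003, -1.0]]
wrist_force: [0.4, 0.7, 0.4]
grip_width: 0.0687
grasp_force: 0.0
time: 43.5
tcp_pos: [0.4798, -0.4794, 0.2201]
ee_rot: [[-0.009, 1.0, 0.001], [1.0, 0.009, -0.01], [-0.01, 0.001, -1.0]]
wrist_force: [-0.2, 0.6, 0.6]
grip_width: 0.0683
grasp_force: 0.0
t 43.5 pos [ 0.4798 -0.4794  0.2201] head 1.58 shift mm (now axes) [  5.4   5.6 160.1] rotvec [0.001 0.01  0.01 ] shift in target axes [  3.8   5.7 160.1] F [-0.19  0.61  0.61] Tz [ 0.044  0.046 -0.008] grip [0.0683 0.    ] j [ 0.49  0.45  0.31  1.55 -0.14  1.15  0.84]
rack [0.5825 0.3414] L 0.1428 hd -0.107 deck [0.0067 0.1066]
rack [0.5723 0.2435] L 0.143 hd -0.105 deck [0.0067 0.0082]
rack [0.5586 0.125 ] L 0.1421 hd -0.107 deck [ 0.0054 -0.111 ]
```

View pics/t8.png

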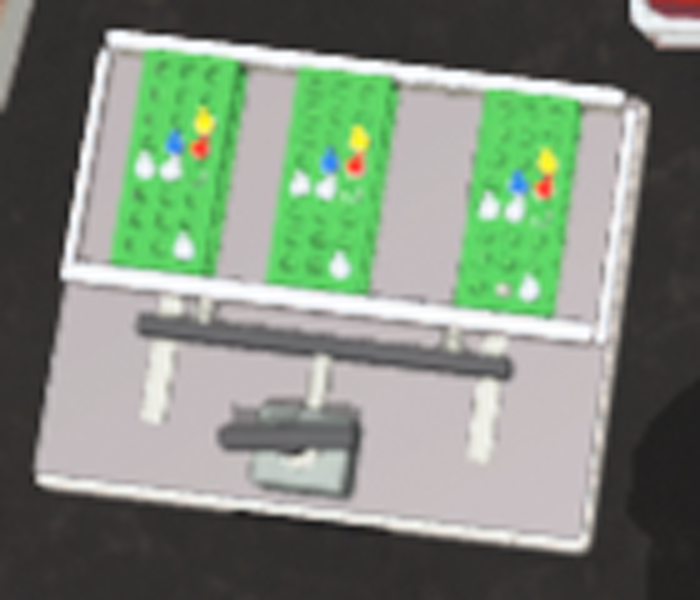

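```bash
python3 - <<'E'
import cv2,numpy as np
A={}
for f in("c1","t8"):
    g=cv2.cvtColor(cv2.imread(f"pics/{f}.png"),cv2.COLOR_BGR2GRAY).astype(float)
    r={}
    for u in [*range(225,250,3),*range(340,440,4),*range(462,470,3)]:
        col=cv2.GaussianBlur(g[:,u:u+1],(1,9),2)[:,0]
        b=np.argmax(col[255:365])+255;k=np.argmin(col[b+15:b+75])+b+15
        th=(col[k]+170)/2;i=j=k
        while col[i]<th:i-=1
        while col[j]<th:j+=1
        c=(i+(col[i]-th)/(col[i]-col[i+1])+j-(col[j]-th)/(col[j]-col[j-1]))/2
        i=b
        while col[i]>215:i+=1
        r[u]=np.array([c-i+(215-col[i])/(col[i-1]-col[i]),c,i])
    A[f]=r
d=np.array([A["c1"][u]-A["t8"][u] for u in A["c1"]]);print((d/1.5).round(1).T.tolist());print(np.median(d,0)/1.5)
E
```

```text
[[4.8, 4.0, 3.9, 3.9, 3.9, 3.4, 3.3, 3.7, 4.9, 5.1, 5.5, 5.6, 4.9, 4.5, 4.2, 3.5, 3.1, 3.6, 3.7, 4.4, 4.9, 5.1, 5.3, 4.8, 4.2, 3.5, 3.2, 3.8, 4.6, 4.9, 5.1, 5.1, 4.7, 4.3, 5.5, 6.3, 6.2], [15.8, 15.3, 15.4, 15.9, 16.5, 16.3, 16.0, 16.0, 16.8, 15.3, 15.7, 16.3, 16.1, 15.9, 16.4, 16.4, 15.9, 15.9, 15.6, 15.4, 15.2, 15.4, 16.2, 16.2, 16.4, 16.4, 16.1, 16.2, 16.5, 16.1, 15.5, 15.3, 15.4, 15.4, 16.3, 16.8, 16.6], [11.3, 11.3, 11.3, 12.0, 12.7, 13.3, 12.7, 12.7, 11.3, 10.7, 10.0, 10.7, 11.3, 11.3, 12.0, 12.7, 13.3, 12.7, 11.3, 10.7, 10.7, 10.0, 10.7, 11.3, 12.0, 12.7, 13.3, 12.0, 12.0, 10.7, 10.7, 10.0, 10.7, 11.3, 11.3, 10.7, 10.7]]
[ 4.45701696 16.02297432 11.33333333]
```

```bash
python3 -m creep '2 3 40 0 0.01 0 0.8;2 2.5 40 0 0 0 0.8;0 0 40 0 0 0 0.8;0 0 10 0 0 0 0.8;0 0 0 0 0 0 0.8;0 0 0 0 0 0 0.8'; python3 go.py .4855 -.4756 .05 1.57
```

```text
time: 44.15
tcp_pos: [0.4881, -0.4748, 0.093]
ee_rot: [[-0.013, 1.0, 0.005], [1.0, 0.013, -0.003], [-0.003, 0.005, -1.0]]
wrist_force: [0.8, -0.6, -0.0]
grip_width: 0.0681
grasp_force: 0.0
t 44.1 pos [ 0.4881 -0.4748  0.093 ] head 1.584 shift mm (now axes) [-0.6 -2.8 43. ] rotvec [0.005 0.003 0.014] shift in target axes [-0.8 -2.6 43. ] F [ 0.75 -0.58 -0.05] Tz [ 0.01  -0.014 -0.014] grip [0.0681 0.    ] j [ 0.51  0.59  0.28  1.63 -0.19  0.94  0.86]
```

```bash
python3 -m creep '0 -2 15 0 0 0 0.8;0 0 15 0 0 0 0.8;0 0 9 0 0 0 0.8;0 0 3 0 0 0 0.8;0 0 0 0 0 0 0.8;0 0 0 0 0 0 0.3;0 0 0 0 0 0 0.3;0 0 0 0 0 0 0.3;0 0 0 0 0 0 0.3;0 0 0 0 0 0 0.3' 30; python3 go.py .4855 -.4756 .05 1.57
```

```text
time: 45.15
tcp_pos: [0.4854, -0.475, 0.0495]
ee_rot: [[-0.012, 1.0, 0.003], [1.0, 0.012, -0.002], [-0.002, 0.003, -1.0]]
wrist_force: [0.6, 0.4, 2.6]
grip_width: 0.0382
grasp_force: 30.5
t 45.1 pos [ 0.4854 -0.475   0.0495] head 1.583 shift mm (now axes) [-0.6  0.1 -0.5] rotvec [0.003 0.002 0.013] shift in target axes [-0.6  0.1 -0.5] F [0.58 0.44 2.57] Tz [ 0.021 -0.032 -0.06 ] grip [ 0.0382 30.4929] j [ 0.52  0.64  0.26  1.65 -0.21  0.87  0.88]
```

```bash
python3 -m creep '0 0 -1 0 0 0.1 0.3;0 0 -1 0 0 0.1 0.3;0 0 -1 0 0 0.1 0.3;0 0 -1 0 0 0.1 0.3'; python3 tq.py; python3 -m creep '0 0 -1 0 0 0.1 0.3;0 0 -1 0 0 0.1 0.3;0 0 -1 0 0 0.1 0.3;0 0 -1 0 0 0.07 0.3;0 0 0 0 0 0 0.3;0 0 0 0 0 0 0.3'; python3 go.py .4855 -.4756 .058 .8
```

```text
time: 45.55
tcp_pos: [0.4855, -0.4748, 0.0533]
ee_rot: [[0.381, 0.924, 0.003], [0.924, -0.381, -0.002], [-0.0, 0.004, -1.0]]
wrist_force: [0.8, -0.5, 0.6]
grip_width: 0.038
grasp_force: 30.6
t 45.55 head 1.179 Tz 0.095 F [ 0.8 -0.5  0.6]
time: 46.15
tcp_pos: [0.4857, -0.475, 0.0572]
ee_rot: [[0.686, 0.728, 0.004], [0.728, -0.686, -0.002], [0.001, 0.004, -1.0]]
wrist_force: [2.2, -0.5, 1.1]
grip_width: 0.0381
grasp_force: 30.6
t 46.1 pos [ 0.4857 -0.475   0.0572] head 0.815 shift mm (now axes) [-0.6  0.3 -0.8] rotvec [ 0.004 -0.001  0.015] shift in target axes [-0.5  0.3 -0.8] F [ 2.19 -0.5   1.12] Tz [-0.242 -0.367 -0.028] grip [ 0.0381 30.6072] j [ 0.39  0.66  0.44  1.66 -0.34  0.9   0.21]
```

```bash
python3 -m creep '0 0 0 0 0 0 0.8;0 0 0 0 0 0 0.8;0 0 0 0 0 0 0.8;0 0 0 0 0 0 0.8;0 0 -20 0 0 0 0.8;0 0 -40 0 0 0 0.8;0 0 -40 0 0 0 0.8;0 0 -30 0 0 0 0.8;0 0 0 0 0 0 0.8;0 0 0 0 0 0 0.8'; python3 racks.py; python3 - <<'E'
from h import *
def head(d):
    h=cv2.cvtColor(d["img"],cv2.COLOR_RGB2HSV);m=cv2.inRange(h,(0,150,80),(8,255,255))+cv2.inRange(h,(172,150,80),(180,255,255))
    n,_,st,c=cv2.connectedComponentsWithStats(m);return [(st[i][:4],c[i]) for i in range(1,n) if st[i,4]>900]
d=imaging.snapshot("wrist");cv2.imwrite("pics/w10.png",d["img"][:,:,::-1])
for st,c in head(d): print(st,c)
for z in(.086,.078): print(z,proj(d,[.4855,-.4756,z]))
E
```

```text
time: 47.15
tcp_pos: [0.4846, -0.4748, 0.1876]
ee_rot: [[0.688, 0.726, 0.003], [0.726, -0.688, -0.002], [0.001, 0.004, -1.0]]
wrist_force: [-0.3, 0.5, -0.4]
grip_width: 0.0685
grasp_force: 0.0
rack [0.5825 0.3414] L 0.1428 hd -0.107 deck [0.0067 0.1066]
rack [0.5723 0.2435] L 0.143 hd -0.105 deck [0.0067 0.0082]
rack [0.5586 0.125 ] L 0.1421 hd -0.107 deck [ 0.0054 -0.111 ]
[302 215  56  56] [329.14925373 242.13386194]
[498 292  59  53] [525.9010043  316.90196078]
0.086 [330.15087168 247.15857665]
0.078 [330.04072084 243.72180059]
```

View pics/w10.png

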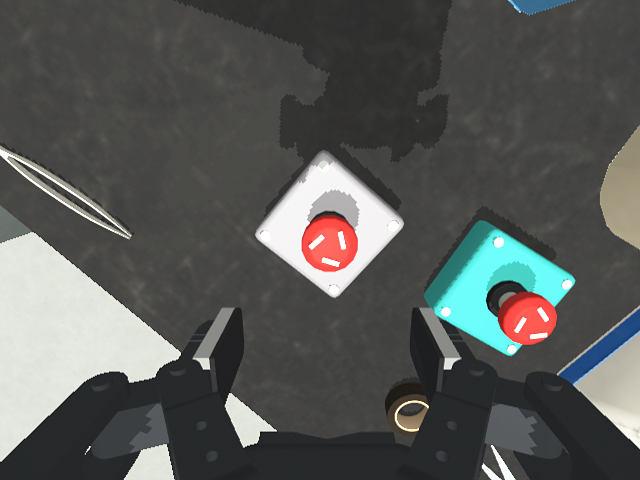

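```bash
python3 - <<'E'
import cv2,numpy as np
for f in("w1","w2","w10"):
    im=cv2.imread(f"pics/{f}.png");h=cv2.cvtColor(im,cv2.COLOR_BGR2HSV);m=cv2.inRange(h,(0,150,80),(8,255,255))+cv2.inRange(h,(172,150,80),(180,255,255))
    n,l,st,c=cv2.connectedComponentsWithStats(m)
    for i in range(1,n):
        if st[i,4]>900: print(f,st[i],c[i].round(1), 2*np.sqrt(cv2.contourArea(cv2.convexHull(np.argwhere(l==i)))/np.pi))
E
```

```text
w1 [ 519  187   65   57 2505] [549.7 213.9] 59.745519193199996
w1 [ 297  210   55   56 2105] [323.8 237.1] 55.07137728039093
w2 [ 541  200   72   62 3041] [574.8 229.2] 65.79040836115236
w2 [ 300  222   58   59 2351] [328.3 250. ] 58.125219414250424
w10 [ 302  215   56   56 2144] [329.1 242.1] 55.554771680189944
w10 [ 498  292   59   53 2091] [525.9 316.9] 54.47863231375825
```

```bash
python3 -m creep '0 0 0 0 0 0.121 0.8;0 0 0 0 0 0.121 0.8;0 0 0 0 0 0.121 0.8;0 0 0 0 0 0.121 0.8;0 0 -3 0 0 0 0.8;0 0 0 0 0 0 0.8;0 0 0 0 0 0 0.8'; python3 go.py .4841 -.4779 .1908 .33; python3 - <<'E'
from h import *
d=imaging.snapshot("wrist");im=d["img"];Pn=P(d);P0=np.load("w1.npy")
h=cv2.cvtColor(im,cv2.COLOR_RGB2HSV);m=cv2.inRange(h,(0,150,80),(8,255,255))+cv2.inRange(h,(172,150,80),(180,255,255))
n,l,st,c=cv2.connectedComponentsWithStats(m)
for i in range(1,n):
    if st[i,4]>900: print(st[i],c[i].round(1), 2*np.sqrt(cv2.contourArea(cv2.convexHull(np.argwhere(l==i)))/np.pi))
X=atzP(P0,(323.8,237.1),.078)
for z in(.078,.074,.07):print("expect",proj(d,[*X,z]))
E
```

```text
time: 47.95
tcp_pos: [0.4842, -0.4742, 0.189]
ee_rot: [[0.946, 0.325, 0.001], [0.325, -0.946, -0.0], [0.001, 0.0, -1.0]]
wrist_force: [0.3, -0.7, -0.1]
grip_width: 0.0678
grasp_force: 0.0
t 48.0 pos [ 0.4842 -0.4742  0.189 ] head 0.331 shift mm (now axes) [-1.3  3.5 -1.8] rotvec [ 0.    -0.001  0.001] shift in target axes [-1.3  3.5 -1.8] F [ 0.29 -0.72 -0.12] Tz [-0.051  0.012  0.011] grip [0.0678 0.    ] j [ 0.27  0.53  0.61  1.59 -0.33  1.13 -0.28]
[ 524  190   66   57 2536] [555.4 216.9] 60.228394158822454
[ 301  213   56   56 2113] [328.5 239.9] 55.117597496063794
expect [328.62008046 240.00660866]
expect [328.58953218 238.42817057]
expect [328.55984114 236.89402662]
```

The head is back at its original height (measured 239.9 against 240.0 expected when up), the racks are clamped with about 4.5 mm of spring compression, and the gripper is clear. Handing in.

```bash
python3 -c "
from station import workorder
print(workorder.close_job())"
```

```text
the job is handed in; nothing more can be done
None
```

The job is handed in at about 48 s on the robot's clock: stop button latched, three narrow racks clamped on the deck (springs at about 4.5 mm by image measurement), button released fully up, wide rack never touched; no verdict came back.

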